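# Seat a bearing plate in the tilted drilling bed and clamp it

### The job

Pick up the plywood bearing plate by its wooden block, lay it gently on the tilted white drilling bed with its long edges along the lower blue fence, and let go so that it slides by its own weight fully home into the corner of the two fences. Then push the red clamp handle along its guide until the spring nose holds the plate snugly against the side fence, with about 5 N (firm, but not hard enough to mark the wood), and leave it clamped. Leave everything else on the bench where it is.

Things in the scene. Friction and masses are not known exactly. Their poses are not given: they have to be found in the camera images.
- plate: Bearing plate to be seated: light plywood, 80 mm (its x) by 100 mm (its y) by 12 mm, with an upright darker wooden block in the middle. About 0.25 kg (varies). Origin: centre of the underside; z up through the block. Starts flat on the bench, turned by up to 0.6 rad.
- block (a point): Middle of the plate's block, 36 mm above the plate's underside: where to grip it. The block is 26 by 26 mm and rises from 12 to 54 mm above the underside. Grip its two plain faces (its -y and +y faces, 26 mm apart); the x faces carry brass bushings 3 mm proud. Axes as the plate's.
- bed: Tilted drilling bed, a white slippery board (friction about 0.13) fixed to the bench, in a new place and yaw each time. Origin on its top surface, z normal to it. It falls 20 deg towards its own -x and 18 deg towards its own +y; the corner at -x, +y is lowest. Spans x -103 to 87, y -193 to 107 mm. 10 mm high blue metal fences stand on both low sides; the lower fence's inner face is at x = -85 mm.
- home (a point): Point of the bed's surface (bed x -45, y 25, z 0 mm) where the origin of a fully seated plate comes to lie if the side fence is at its nominal place; the true spot is up to 10 mm off along bed y. A seated plate's axes are parallel to the bed's; half a turn round is equally good.
- fence_nominal (a point): Nominal place of the side fence's inner face (bed y = 75 mm, parallel to bed x, 10 mm high). The fence is adjustable and has been set, and locked, anywhere up to 10 mm either way along bed y; that setting is not measured.
- clamp: Side clamp: plywood carriage 34 (x) by 44 (y) by 20 mm high with an upright red handle. Axes as the bed's. Origin on the bed surface at bed x -45, y -150 to -138 mm at the start (open). Slides only along bed y; +y is towards the plate, up to bed y -55 mm. Free sliding takes a steady push of about 10 N, and it stays where it is left.
- handle (a point): Centre of the top of the clamp's red handle, 26 mm (x) by 14 mm (y), which rises from 20 to 71 mm above the bed's surface. Its rear (-y) face, 7 mm behind this point, can be pushed. Axes as the bed's.
- nose_nominal (a point): Nominal centre of the face of the clamp's black spring nose (13 mm diameter, faces +y, 68 mm ahead of the clamp's origin). The nose sits on a screw set up to 14 mm farther in or out, not measured. It gives 2 N per mm for 12 mm, then is solid: once it meets a plate against the fence, the push grows by 2 N per mm over the sliding 10 N. Its push remains when the handle is let go.
- spare: Bystander: dark slotted wooden plate 80 x 100 x 12 mm without a block, flat on the bench; origin centre of underside. It and the bearing plate swap places in some starts.
- egg: Bystander: white egg glued on a wooden foot, 60 mm wide, 75 mm tall; origin centre of underside.
- pencil: Bystander: orange pencil, 8 mm thick, 165 mm long along its x, lying on the bench; origin about its middle, underside.
- glue: Bystander: white glue bottle, 44 mm wide, 110 mm tall; origin centre of underside.
- jar: Bystander: blue ceramic cup, 70 mm wide, 85 mm tall; origin centre of underside.
- tube: Bystander: white paint tube with green cap, 118 x 32 x 18 mm, lying along its x; origin on its underside.
- partsbox: Bystander: clear divided parts box 120 x 170 x 45 mm; origin centre of underside.
- brush: Bystander: brush lying along its x on the bench; origin on its underside.
Not all that is in view belongs to the job. Leave any green, purple or turquoise look-alike of the plate alone.

How it is judged:
On the way:
1. the plate, let go and not yet touched by the clamp, has slid down against the lower fence into the corner, flat on the bed and square to it (x of plate in the frame of bed between -0.0475 and -0.043 m and y of plate in the frame of bed between 0.0125 and 0.0375 m and z of plate in the frame of bed between -0.002 and 0.002 m and angle between the z axis of plate and the z axis of bed, either way round below 0.04 rad and angle between the y axis of plate and the y axis of bed, either way round below 0.04 rad and linear speed of plate below 0.01 m/s and contact force between plate and clamp below 0.3 N and contact force between plate and the fingers below 0.1 N), for 0.3 s.
At the end, for the whole second after the job is handed in: The plate lies flat on the bed, square to it within 0.04 rad, against the lower fence within 2 mm (origin at bed x = -45 mm), at bed y 12.5 to 37.5 mm, at rest and let go; the clamp, let go and at rest, presses it against the side fence with 2.5 to 9 N (x of plate in the frame of bed between -0.0475 and -0.043 m and y of plate in the frame of bed between 0.0125 and 0.0375 m and z of plate in the frame of bed between -0.002 and 0.002 m and angle between the z axis of plate and the z axis of bed, either way round below 0.04 rad and angle between the y axis of plate and the y axis of bed, either way round below 0.04 rad and linear speed of each of plate, clamp below 0.01 m/s and contact force between plate and clamp between 2.5 and 9 N and contact force between each of plate, clamp and the fingers below 0.1 N); the robot touches nothing.
It fails at once if the plate is slammed or pressed hard on the bed, its fences or its clamp (more than 80 N) (contact force between plate and bed above 80 N).
It fails at once if the clamp squeezes the plate with more than 12 N (contact force between plate and clamp above 12 N).
It fails at once if any of the bystanders is pushed more than 30 mm from its place (distance of any of spare, egg, pencil, glue, jar, tube, partsbox, brush from where it was at the start of the episode above 0.03 m).
It also fails if it takes over 58 s, if anything falls off the work surface, if the arm or the gripper's body presses on something with over 40 N, if the wrist force passes 120 N, or if a joint passes its speed limit or range.

### The arm

A 7-joint arm with a two-finger parallel gripper is mounted at the origin on the work surface. World frame = base frame: x ahead of the robot, y to its left, z up, the work surface at z = 0. Lengths are in m, angles in rad, forces in N, time in s.
With the tool pointing down it reaches from about 0.425 to 0.925 m from the base axis. Payload 6.8 kg.
Tool frame: the origin (TCP) lies midway between the tips of the shut fingers; the grasp point (between the pads) lies 19 mm behind it; z points along the fingers, y is the direction in which the jaws open and shut (so a half turn about z gives the same grasp; the last joint's range is limited). The gripper opens to 85 mm and grips with 20 to 120 N. Pads are 22 mm wide; open, the fingers measure 114 mm over their backs; the gripper's body (76 mm by 85 mm) begins 54 mm behind the grasp point. The pads swing forward as they close: fully open they stand 13 mm farther back than shut.
Start: joints at [-1.432, 0.477, 0.022, 1.555, -0.011, 1.109, -0.083], TCP at [0.165, 0.655, 0.199] pointing down, gripper open.
Joint ranges: [-2.96, 2.96], [-0.34, 2.1], [-1.41, 1.46], [0.24, 2.44], [-1.37, 4.51], [0.17, 1.92], [-2.96, 2.96]. Speed limits (rad/s): [2.39, 2.39, 3.14, 3.14, 3.14, 3.14, 3.14].

### API

Orientations are given as a unit quaternion [w, x, y, z].
In Python, from station import bot gives the robot as it stands.
- The arm moves only by the shell command python3 -m jog 'ROWS' [FORCE]. ROWS is JSON, a list of rows, each a list of 3 entries, a list of its own where there are three numbers: the shift along the tool's x, y, z in mm, then the turn, a rotation vector about the tool's x, y, z in degrees, then the closure, from -1 (fully open) to 1 (shut). A call has 1 to 12 rows; each row shifts and turns the commanded pose from where the row before left it, along the tool's axes as they then stand; what a row does not reach is not made up. A row lasts 1/8 s, in which the tool goes at most 62.5 mm and 10.7 degrees, less where a joint would pass 70% of its speed; a pose out of reach is approached as far as the arm can. A call is refused whole if a number of a shift passes 62.5 or a number of a turn 10.7, either way. A call with a gripper value outside its range is refused whole. The fingers move at their own pace and stop on an object; FORCE is the grip in N (left out, the last holds). Time passes only in rows, so rows that do not move let the fingers close. It gives the time, the measured TCP pose, the force and the opening at its end, in the units of the state.
- bot.get_obs(): the state, without advancing time (a new reading comes with each control period).
- bot.read_camera(name): name is "side" or "top"; returns (picture, depth): 420x560x3 uint8, red, green, blue; 420x560 float32, m along the optical axis (not along the pixel's ray), 0 where there is no reading.
- bot.camera_info(name): a dict with "fx", "fy", "cx", "cy" (pixels), "world_from_camera" (4x4, takes a point from camera to world coordinates). Camera axes: x right, y up, looking along -z (the intrinsics and any distortion apply to the point x, -y, -z); pixel columns grow to the right and rows downward; lengths in m; the calibration is good to about 2 mm. A picture is of the moment at which its call begins. camera_info takes no time and is no camera call.
- bot.hand_in(): hands the job in, once; it reports no verdict.
Trained networks look in the newest picture that a camera, given by its name, has taken for a name from the list of things; names that differ only in an ending like _2 or _b are one class to them, and where a whole thing is asked for, a point or a joint stands for the part that bears it (a point fixed in the world has none). Each returns a list of dicts, best first, with "score" (0 to 1); they miss things now and then, are a little off and sometimes report something else, mostly with a low value. They report only what shows in the picture. A call takes as long as a camera call. They do not tell look-alikes from the thing itself.
- bot.find_in(camera, thing): "xy" ([column, row] as shares, 0 to 1, of the picture: columns of its width, rows of its height, amid what is visible of it).
- bot.cut_out(camera, thing): "pixels" (420x560 bool, what is visible of it) and "xy" ([column, row] as shares, 0 to 1, of the picture: columns of its width, rows of its height, amid what is visible of it).
- bot.landmark_of(camera, thing): "xy" ([column, row] as shares, 0 to 1, of the picture: columns of its width, rows of its height: a listed point, or the origin of a listed thing).
The state is a dict: "t": time; "q": joint angles; "joint_vel": joint speeds; "joint_torque": joint torques, N m; "eef_pos": TCP position; "tool_rot": TCP orientation; "contact_force": force on the tool from outside, world axes, zero at the start; "torque": the same for the moment, N m; "gripper_width": opening from 0.0 (shut) to 1.0 (fully open).
Only numpy, scipy, OpenCV 4.12 (cv2) and the standard library are available. Lean on these libraries where they do the work, as an engineer would, in place of code of your own. Each camera call takes 0.05 s, during which the arm holds its last target.

## Working session

There is one attempt and no reset: what is moved stays moved. The work goes in short steps, Python scripts to look and compute and a shell command to move; the robot and the scene stay as the last step left them, time stands still between calls to the robot, and variables do not carry over. Pictures are saved under pics/ and viewed, and the job is handed in when it is done.

```bash
ls -la; mkdir -p pics; python3 - <<'E'
from station import bot
import cv2,numpy as np
o=bot.get_obs();print(o)
for n in("top","side"):
    im,d=bot.read_camera(n);cv2.imwrite(f"pics/{n}0.png",im[:,:,::-1]);np.save(f"{n}_d0.npy",d);np.save(f"{n}_i0.npy",im)
    print(n,bot.camera_info(n))
E
```

```text
total 12
drwxr-xr-x  3 agent agent 4096 Dec  7 03:03 .
drwxr-xr-x 23 root  root  4096 Dec  7 03:03 ..
drwxr-xr-x  2 agent agent 4096 Dec  7 03:03 pics
{'t': 0.0, 'q': array([-1.43207948,  0.47781213,  0.02235798,  1.55646483, -0.0115228 ,
        1.10931028, -0.08310115]), 'joint_vel': array([-0.00077366, -0.00126319, -0.00276747, -0.00111784, -0.00095067,
        0.00016178, -0.00064864]), 'joint_torque': array([ 1.85902776e-03, -5.96444857e+01,  1.60816435e+00, -2.81184822e+01,
        1.22769971e-02,  9.44226631e-03,  3.81025473e-05]), 'eef_pos': array([0.16477672, 0.65389335, 0.19771242]), 'tool_rot': array([-5.13005465e-05,  1.23098373e-01,  9.92394034e-01, -9.31752689e-04]), 'contact_force': array([-0.15060764,  0.24283852, -0.5750826 ]), 'torque': array([-0.06166043, -0.02247153, -0.02751954]), 'gripper_width': 1.0018065501386757}
top {'fx': 509.2628559543215, 'fy': 509.2628559543215, 'cx': 277.5841459069797, 'cy': 206.37003987211648, 'world_from_camera': array([[-0.01868191,  0.99759278, -0.06678048,  0.43402761],
       [-0.99981428, -0.01832389,  0.00596962, -0.03736756],
       [ 0.00473157,  0.0668796 ,  0.99774983,  1.82929747],
       [ 0.        ,  0.        ,  0.        ,  1.        ]])}
side {'fx': 399.4688798951889, 'fy': 399.4688798951889, 'cx': 278.53739152973895, 'cy': 210.6512033963759, 'world_from_camera': array([[-0.99889771,  0.04367802, -0.01719305,  0.49434151],
       [-0.04105291, -0.63530624,  0.77116836,  0.87811455],
       [ 0.02276026,  0.77102413,  0.63639906,  0.92275691],
       [ 0.        ,  0.        ,  0.        ,  1.        ]])}
```

View pics/top0.png

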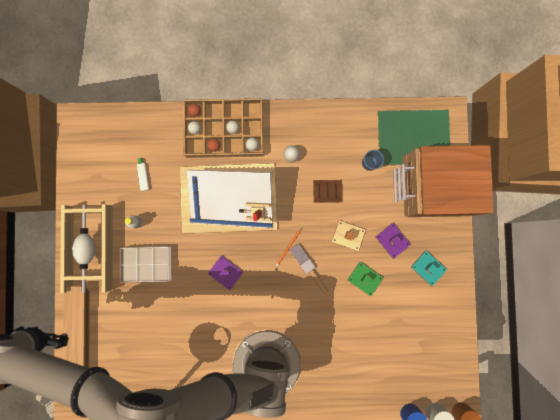

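View pics/side0.png

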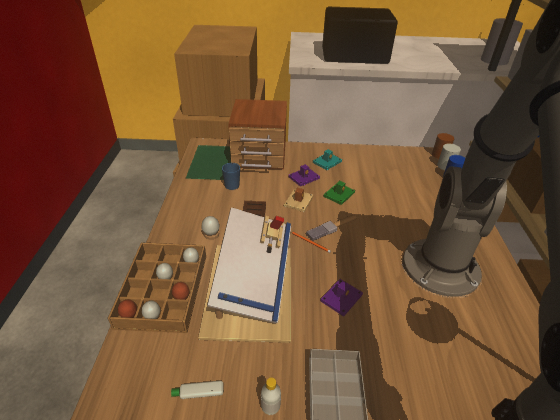

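Candidates for the plate in the top view are plywood (348,235), purple (393,240) and (225,272), green (365,278), turquoise (428,268), and the dark spare (327,190). I choose the light plywood one at (348,235) and will check it in a crop.

```bash
cat > h.py <<'E'
import numpy as np,cv2
from station import bot
def w(cam,u,v,d):
    c=bot.camera_info(cam);T=np.array(c["world_from_camera"])
    p=np.stack([(u-c["cx"])/c["fx"]*d,-(v-c["cy"])/c["fy"]*d,-d,np.ones_like(d)],-1)
    return (p@T.T)[...,:3]
def proj(cam,p):
    c=bot.camera_info(cam);T=np.linalg.inv(np.array(c["world_from_camera"]))
    q=T[:3,:3]@np.asarray(p)+T[:3,3]
    return c["cx"]+c["fx"]*q[0]/-q[2],c["cy"]-c["fy"]*q[1]/-q[2]
E
python3 - <<'E'
from h import *
i=np.load("top_i0.npy");s=np.load("side_i0.npy")
a=cv2.resize(i[150:290,170:390],None,fx=3.6,fy=3.6,interpolation=cv2.INTER_CUBIC);cv2.imwrite("pics/c1.png",a[:,:,::-1])
b=cv2.resize(s[180:330,200:350],None,fx=4,fy=4,interpolation=cv2.INTER_CUBIC);cv2.imwrite("pics/c2.png",b[:,:,::-1])
for cam in("top","side"):
  for t in("plate","block","bed","home","fence_nominal","clamp","handle","nose_nominal"):
    r=bot.landmark_of(cam,t); print(cam,t,[(round(x["score"],2),(np.array(x["xy"])*[560,420]).round(1).tolist()) for x in r[:4]])
E
```

```text
top plate [(0.97, [427.2, 267.5]), (0.85, [348.1, 236.0]), (0.82, [364.0, 277.8]), (0.64, [394.1, 240.1])]
top block [(0.89, [429.4, 268.8]), (0.86, [348.3, 236.5]), (0.7, [393.6, 240.6]), (0.67, [366.0, 277.0])]
top bed [(0.73, [217.5, 195.7])]
top home [(0.9, [210.3, 207.5]), (0.59, [307.9, 270.2])]
top fence_nominal [(0.25, [324.9, 189.6])]
top clamp [(0.59, [256.7, 212.0])]
top handle [(0.68, [252.2, 215.0])]
top nose_nominal [(0.49, [237.9, 207.9]), (0.38, [370.7, 161.6])]
side plate [(0.97, [341.4, 297.2]), (0.89, [296.5, 202.4]), (0.89, [304.3, 175.0]), (0.66, [342.0, 194.5])]
side block [(0.81, [343.2, 186.8]), (0.67, [326.8, 156.1]), (0.65, [299.5, 196.5]), (0.56, [341.6, 289.6])]
side bed [(0.8, [248.6, 276.2])]
side home [(0.63, [262.5, 286.5])]
side fence_nominal [(0.92, [246.6, 297.7])]
side clamp [(0.75, [268.1, 231.0]), (0.32, [279.4, 220.5])]
side handle [(0.82, [278.6, 223.2]), (0.34, [211.6, 232.2])]
side nose_nominal []
```

View pics/c1.png

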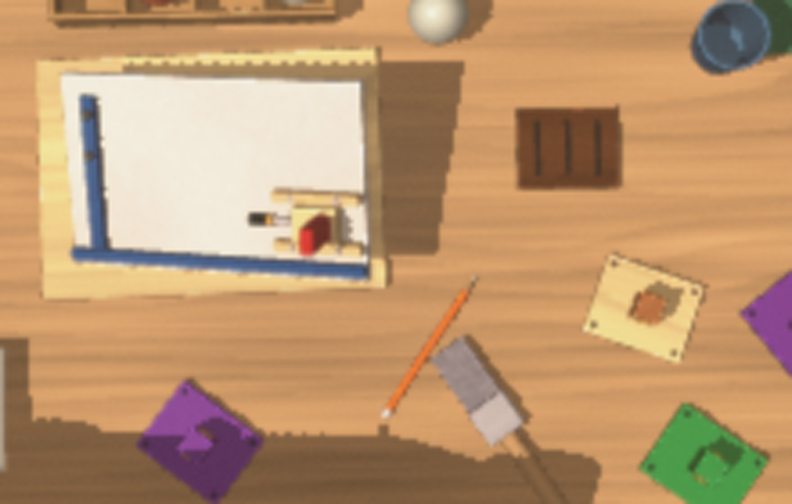

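View pics/c2.png

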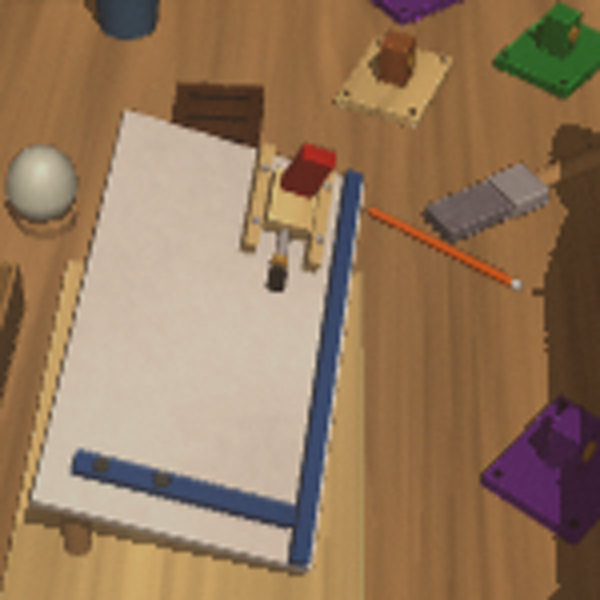

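The crops confirm the light plywood plate with a darker block at top (348,236). The bed's side fence is on the left (col ~195) and its lower fence at the bottom (row ~223). Next I measure bed and plate.

```bash
cat > meas.py <<'E'
from h import *
V,U=np.mgrid[0:420,0:560].astype(float)
for cam in("top","side"):
    i=np.load(cam+"_i0.npy");d=np.load(cam+"_d0.npy").astype(float)
    P=w(cam,U,V,d); hsv=cv2.cvtColor(i,cv2.COLOR_RGB2HSV)
    print(cam,"bench z",np.median(P[...,2][(abs(P[...,2])<.02)]))
    r=(slice(165,235),slice(178,282)) if cam=="top" else (slice(205,325),slice(200,295))
    m=np.zeros((420,560),bool)
    m[r]=(hsv[r][...,1]<60)&(hsv[r][...,2]>130)&(P[r][...,2]>0.02)
    m=cv2.erode(m.astype(np.uint8),np.ones((3,3)))>0
    Q=P[m]
    for k in range(5):
        c=Q.mean(0);_,_,vt=np.linalg.svd(Q-c);n=vt[2]*np.sign(vt[2][2]);e=(Q-c)@n;Q=Q[abs(e)<max(.003,2*e.std())] if k<4 else Q
    print("n",n,"tilt",np.degrees(np.arccos(n[2])),"c",c,"rms",e.std(),len(Q))
    # blue pixels
    b=np.zeros((420,560),bool);b[r]=(hsv[r][...,0]>100)&(hsv[r][...,0]<130)&(hsv[r][...,1]>110)
    H=(P-c)@n
    B=P[b&(abs(H-.010)<.006)];
    print("blue",len(B), "h",np.median((B-c)@n))
    # horizontal-ish basis: fit lower fence dir: 
    np.savez(f"bed_{cam}.npz",n=n,c=c,B=B,Q=Q,W=P[r][abs(H[r])<.004])
    # plate
    r=(slice(215,258),slice(325,372)) if cam=="top" else (slice(180,215),slice(280,318))
    z=P[r][...,2]; 
    for lo,hi in((.006,.02),(.045,.06)):
        mm=(z>lo)&(z<hi); X=P[r][mm]
        rect=cv2.minAreaRect((X[:,:2]*1000).astype(np.float32)); print(lo,len(X),"z",np.median(X[:,2]),rect, X.mean(0))
E
python3 meas.py
```

```text
top bench z 0.00047576217504463614
n [-0.33115791  0.30299404  0.89360453] tilt 26.670255292922487 c [0.59781448 0.1175528  0.11702185] rms 0.0028865715004041054 2711
blue 128 h 0.009302915185033893
0.006 602 z 0.011015020454478663 ((445.443359375, -298.3106384277344), (165.4585723876953, 149.92941284179688), 88.9317855834961) [ 0.44618455 -0.29676779  0.0114031 ]
0.045 57 z 0.05352117706031789 ((447.5743713378906, -297.8229675292969), (26.016887664794922, 26.227249145507812), 70.19737243652344) [ 0.44794624 -0.29755908  0.05362596]
side bench z 0.0004938127986771068
n [-0.3310291   0.30149568  0.89415887] tilt 26.599406772396094 c [0.59644653 0.13225008 0.1110479 ] rms 0.0015568217800202432 4195
blue 174 h 0.009957044475568246
0.006 367 z 0.01192368214809747 ((439.0793151855469, -341.2121887207031), (197.05311584472656, 89.34795379638672), 77.32131958007812) [ 0.44626233 -0.30766329  0.01181389]
0.045 46 z 0.05288699246486578 ((446.25372314453125, -296.37664794921875), (30.913192749023438, 29.59853172302246), 70.4554214477539) [ 0.44764703 -0.29509572  0.052464  ]
```

```bash
cat > meas2.py <<'E'
from h import *
V,U=np.mgrid[0:420,0:560].astype(float)
for cam in("top","side"):
    z=np.load(f"bed_{cam}.npz");n,c,B,W=z["n"],z["c"],z["B"],z["W"]
    # bed x horizontal guess: in-plane world x projection
    ex=np.array([1,0,0])-n[0]*n;ex/=np.linalg.norm(ex);ey=np.cross(n,ex)
    q=np.c_[(B-c)@ex,(B-c)@ey]*1000
    rect=cv2.minAreaRect((np.c_[(W-c)@ex,(W-c)@ey]*1000).astype(np.float32));print(cam,"white rect",rect)
    # separate fences: lower: x minimal for given y
    import itertools
    low=q[q[:,0]<q[:,0].min()+25]; 
    for _ in range(4):
        a=np.polyfit(low[:,1],low[:,0],1);r=low[:,0]-np.polyval(a,low[:,1]);low=low[abs(r)<5]if _<3 else low
    print("lower x=a y+b",a,"yaw err deg",np.degrees(np.arctan(-a[0])),len(low),"y",low[:,1].min(),low[:,1].max(),"r",r.std(),r.min(),r.max())
    s=q[(q[:,0]>np.polyval(a,q[:,1])+15)]
    if len(s)>5:
        b=np.polyfit(s[:,0],s[:,1],1);rr=s[:,1]-np.polyval(b,s[:,0]);print("side y=b x+c",b,np.degrees(np.arctan(b[0])),len(s),rr.min(),rr.max(),"x",s[:,0].min(),s[:,0].max())
    i=np.load(cam+"_i0.npy");d=np.load(cam+"_d0.npy").astype(float)
    P=w(cam,U,V,d);hsv=cv2.cvtColor(i,cv2.COLOR_RGB2HSV)
    # plate colour near
    m=(abs(P[...,2]-.012)<.005)&(np.hypot(P[...,0]-.447,P[...,1]+.297)<.075)
    r=(slice(215,258),slice(325,372)) if cam=="top" else (slice(180,215),slice(280,318))
    print("plate px",m.sum())
    m=cv2.morphologyEx(m.astype(np.uint8),cv2.MORPH_CLOSE,np.ones((5,5)))
    k,l,st,ce=cv2.connectedComponentsWithStats(m);j=1+st[1:,4].argmax();X=P[(l==j)&(abs(P[...,2]-.012)<.006)]
    X=(X[:,:2]*1000).astype(np.float32);print(cv2.minAreaRect(X),X.mean(0))
    q0=np.degrees
E
python3 meas2.py
```

```text
top white rect ((-37.21758270263672, 31.338043212890625), (362.0054016113281, 234.2171630859375), 86.13321685791016)
lower x=a y+b [ 8.76025356e-02 -1.02292632e+02] yaw err deg -5.006474762514311 76 y -135.01812466442664 105.22467869112796 r 1.7067295243237728 -4.201490907831712 3.5207697249968106
side y=b x+c [-1.06988598e-01  1.19561974e+02] -6.106765318648417 41 -4.848423110987909 5.074653655728881 x -74.69661986389369 60.69093682677226
plate px 451
((445.2689208984375, -294.28546142578125), (133.86444091796875, 115.33847045898438), 58.04970169067383) [ 448.02686 -296.57297]
side white rect ((-19.383899688720703, -14.288177490234375), (302.73388671875, 190.81674194335938), 84.77118682861328)
lower x=a y+b [ 7.88831958e-02 -1.02887264e+02] yaw err deg -4.510334392212 121 y -151.21254369243684 122.74236038595531 r 2.188074203575973 -4.52783163281849 4.630545527538672
side y=b x+c [-9.35583595e-02  1.06344820e+02] -5.344940324764902 13 -3.9073602938047713 3.628539586041711 x -65.14822072847458 63.610153198310485
plate px 303
((448.3041076660156, -298.0448303222656), (105.62183380126953, 80.86133575439453), 69.7334976196289) [ 448.63687 -288.44266]
```

```bash
cat > bed.py <<'E'
from h import *
def bed(yaw=-5.0,dx=0,dy=0):
    A=np.load("bed_top.npz");S=np.load("bed_side.npz")
    n=S["n"]+A["n"];n/=np.linalg.norm(n)
    c=S["c"]; ex=np.array([1,0,0])-n[0]*n;ex/=np.linalg.norm(ex);ey=np.cross(n,ex)
    t=np.radians(yaw);bx=np.cos(t)*ex+np.sin(t)*ey;by=np.cross(n,bx)
    ctr=c+(-19.4e-3)*ex+(-14.3e-3)*ey
    o=ctr+.008*bx+.043*by+dx*bx+dy*by
    return np.c_[bx,by,n],o
def draw(im,cam,R,o,pts,col,f,off,close=True):
    p=[(np.array(proj(cam,o+R@(np.array(q)/1000)))+.5-off)*f for q in pts]
    cv2.polylines(im,[np.int32(np.round(p))],close,col,1,cv2.LINE_AA)
E
cat > ov.py <<'E'
from bed import *
import sys
R,o=bed(*[float(x) for x in sys.argv[1:4]])
print(R.round(4),o.round(4)); print("falls",np.degrees(np.arcsin(R[2])))
for cam,(r0,r1,c0,c1),f in(("top",(150,240,170,290),6),("side",(195,335,195,325),4)):
    i=np.load(cam+"_i0.npy")[r0:r1,c0:c1];a=np.ascontiguousarray(cv2.resize(i,None,fx=f,fy=f,interpolation=cv2.INTER_CUBIC)[:,:,::-1])
    off=np.array([c0,r0])
    D=lambda pts,col,cl=True:draw(a,cam,R,o,pts,col,f,off,cl)
    D([(-103,-193,0),(87,-193,0),(87,107,0),(-103,107,0)],(0,255,0))
    D([(-85,-193,0),(-85,75,0),(87,75,0)],(0,0,255),False)
    D([(-85,-193,10),(-85,75,10),(87,75,10)],(255,0,255),False)
    D([(-58,-151,71),(-32,-151,71),(-32,-137,71),(-58,-137,71)],(255,255,0))
    cv2.imwrite(f"pics/ov_{cam}_{sys.argv[4]}.png",a)
E
python3 ov.py -5.0 0 0 a
```

```text
[[ 0.94    0.0822 -0.3311]
 [ 0.0231  0.953   0.3022]
 [ 0.3404 -0.2918  0.8939]] [0.5892 0.1578 0.0997]
falls [ 19.89957074 -16.963113    63.36518382]
```

View pics/ov_top_a.png

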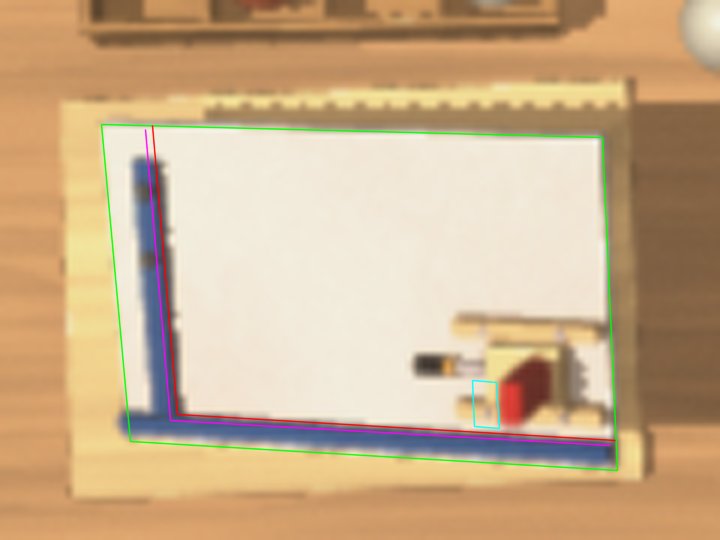

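View pics/ov_side_a.png

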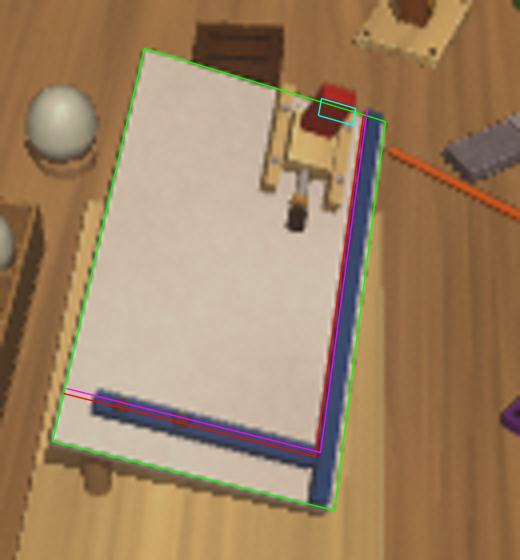

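Bed overlay fits in both views: the board outline (green) is on the white edge. The side fence sits about 4 mm short of nominal. Next I refine the plate yaw.

```bash
cat > pl.py <<'E'
from h import *
import scipy.optimize as so
# colour mask of plate (plywood lighter than bench) & template overlay
for cam in("top","side"):
    i=np.load(cam+"_i0.npy")
    u,v=map(float,proj(cam,[.447,-.297,.012]))
    best=None
    for t in("plate",):
        for r in bot.cut_out(cam,t):
            m=np.array(r["pixels"]);c=np.argwhere(m).mean(0)[::-1]
            if np.hypot(*(c-[u,v]))<12: best=m
    print(cam,u,v,None if best is None else best.sum())
    if best is None: continue
    V,U=np.nonzero(best)
    # rays to z=.012
    ci=bot.camera_info(cam);T=np.array(ci["world_from_camera"])
    D=np.c_[(U-ci["cx"])/ci["fx"],-(V-ci["cy"])/ci["fy"],-np.ones(len(U))]@T[:3,:3].T
    s=(.012-T[2,3])/D[:,2];X=T[:3,3]+D*s[:,None]
    print(cv2.minAreaRect((X[:,:2]*1000).astype(np.float32)),X.mean(0))
c=np.array([.4473,-.297]);t=np.radians(-20.3);R=np.array([[np.cos(t),-np.sin(t)],[np.sin(t),np.cos(t)]])
out=[]
for cam,(r0,r1,c0,c1),f in(("top",(210,262,320,378),7),("side",(175,220,270,325),7)):
    i=np.load(cam+"_i0.npy")[r0:r1,c0:c1];a=np.ascontiguousarray(cv2.resize(i,None,fx=f,fy=f,interpolation=cv2.INTER_CUBIC)[:,:,::-1])
    for hx,hy,z,col in((40,50,12,(0,255,0)),(13,13,54,(255,255,0))):
        p=[(np.array(proj(cam,[*(c+R@np.array([sx*hx,sy*hy])/1000),z/1000]))+.5-[c0,r0])*f for sx,sy in((1,1),(1,-1),(-1,-1),(-1,1))]
        cv2.polylines(a,[np.int32(p)],True,col,1,cv2.LINE_AA)
    out.append(cv2.resize(a,(400,380)))
cv2.imwrite("pics/pl.png",np.hstack(out))
E
python3 pl.py
```

```text
top 347.9148802838405 235.49644462150397 None
side 298.6593330141208 199.27932873712703 419
((444.5282897949219, -299.7118835449219), (128.78868103027344, 80.51862335205078), 67.7662353515625) [ 0.44736357 -0.29419283  0.012     ]
```

View pics/pl.png

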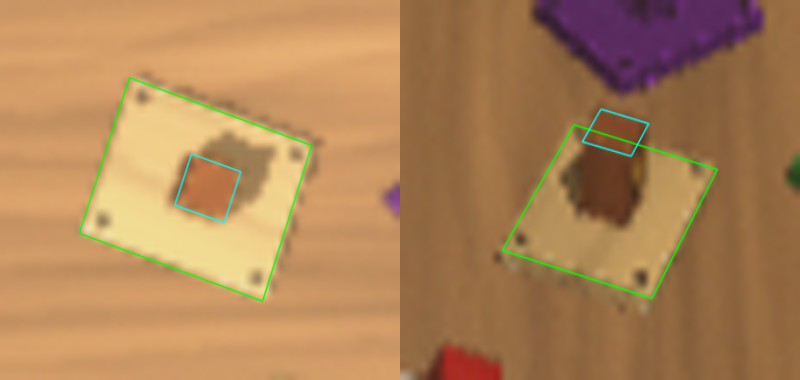

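```bash
cat > d.py <<'E'
from h import *
from scipy.spatial.transform import Rotation as Ro
def cur():
    o=bot.get_obs();q=o["tool_rot"];return np.array(o["eef_pos"]),Ro.from_quat([q[1],q[2],q[3],q[0]]),o
def delta(p,R,via=None):
    p0,R0,o=cur(); 
    print("t",round(o["t"],2),"tcp",p0.round(4),"F",o["contact_force"].round(1),"w",round(o["gripper_width"],3),"q",o["q"].round(2))
    print("shift mm (before turn)",(R0.inv().apply(np.array(p)-p0)*1000).round(1),"turn deg",np.degrees((R0.inv()*R).as_rotvec()).round(2))
def down(head): # tool down, y axis heading deg
    h=np.radians(head);y=np.array([np.cos(h),np.sin(h),0]);z=np.array([0,0,-1.]);return Ro.from_matrix(np.c_[np.cross(y,z),y,z])
BEDPSI=1.4
Rb=(Ro.from_euler('z',BEDPSI,degrees=True)*Ro.from_euler('y',-20,degrees=True)*Ro.from_euler('x',-18,degrees=True)).as_matrix()
ob=np.array([0.5892,0.1578,0.0997])
def onbed(x,y,z): return ob+Rb@(np.array([x,y,z])/1000)
bedtool=Ro.from_matrix(np.c_[-Rb[:,0],Rb[:,1],-Rb[:,2]])  # tool x=-bed x, y=bed y, z=-n
def inbed():
    p0,R0,o=cur();return Rb.T@(p0-ob)*1000, np.degrees((bedtool.inv()*R0).as_rotvec()), Rb.T@o["contact_force"],o
E
python3 - <<'E'
from d import *
print(Rb.round(3))
delta([.165,.655,.30],down(69.7)); delta([.5,.15,.3],down(69.7)); print(bedtool.as_matrix().round(2))
print("plate->bed turn",np.degrees((down(69.7).inv()*bedtool).as_rotvec()))
E
python3 -m jog '[[[0,0,-50],[0,0,3],-1],[[0,0,-50],[0,0,3],-1],[[-20,-35,0],[0,0,0],-1],[[-20,-40,0],[0,0,0],-1],[[-20,-40,0],[0,0,0],-1],[[-20,-40,0],[0,0,0],-1]]'
```

```text
[[ 0.939  0.082 -0.333]
 [ 0.023  0.953  0.301]
 [ 0.342 -0.29   0.894]]
t 1.0 tcp [0.1649 0.6546 0.1987] F [ 0.6 -0.2  0.1] w 0.998 q [-1.43  0.48  0.02  1.56 -0.01  1.11 -0.08]
shift mm (before turn) [   0.     0.4 -101.3] turn deg [-0.   -0.    6.16]
t 1.0 tcp [0.1649 0.6546 0.1987] F [ 0.6 -0.2  0.1] w 0.998 q [-1.43  0.48  0.02  1.56 -0.01  1.11 -0.08]
shift mm (before turn) [-448.2 -407.4 -101.3] turn deg [-0.   -0.    6.16]
[[-0.94  0.08  0.33]
 [-0.02  0.95 -0.3 ]
 [-0.34 -0.29 -0.89]]
plate->bed turn [ 13.82146496 -22.92880417 -18.1644757 ]
t: 1.75
eef_pos: [0.1868, 0.48, 0.2988]
tool_rot: [0.0, 0.175, 0.985, 0.0]
contact_force: [0.5, 0.5, 0.8]
gripper_width: 0.997
```

```bash
python3 -m jog '[[[-45,-22,0],[0,0,0],-1],[[-45,-22,0],[0,0,0],-1],[[-45,-22,0],[0,0,0],-1],[[-45,-22,0],[0,0,0],-1],[[-45,-22,0],[0,0,0],-1],[[-45,-22,0],[0,0,0],-1],[[-45,-22,0],[0,0,0],-1],[[-45,-22,0],[0,0,0],-1],[[-45,-22,0],[0,0,0],-1]]'
python3 - <<'E'
from d import *
delta([.4473,-.297,.2],down(69.7))
E
```

```text
t: 2.88
eef_pos: [0.4997, 0.155, 0.299]
tool_rot: [0.0, 0.175, 0.985, 0.0]
contact_force: [0.3, 0.5, 0.2]
gripper_width: 0.997
t 2.88 tcp [0.4997 0.155  0.299 ] F [0.3 0.5 0.2] w 0.997 q [-0.85  0.14  0.48  1.81 -0.07  1.21  0.88]
shift mm (before turn) [-106.3 -442.5   98.7] turn deg [0.05 0.02 0.18]
```

```bash
python3 -m jog '[[[-10,-44,0],[0,0,0],-1],[[-10,-44,0],[0,0,0],-1],[[-10,-44,0],[0,0,0],-1],[[-10,-44,0],[0,0,0],-1],[[-11,-44,0],[0,0,0],-1],[[-11,-44,0],[0,0,0],-1],[[-11,-44,20],[0,0,0],-1],[[-11,-44,20],[0,0,0],-1],[[-11,-44,30],[0,0,0],-1],[[-11,-46,28],[0,0,0],-1],[[0,0,0],[0,0,0],-1]]'
python3 - <<'E'
from d import *
delta([.4473,-.297,.017],down(69.7))
E
```

```text
t: 4.25
eef_pos: [0.443, -0.2988, 0.199]
tool_rot: [-0.002, 0.178, 0.984, -0.001]
contact_force: [0.8, 0.2, 0.1]
gripper_width: 1.001
t 4.25 tcp [ 0.443  -0.2988  0.199 ] F [0.8 0.2 0.1] w 1.001 q [-0.19  0.31  0.82  1.93 -0.27  1.01  1.96]
shift mm (before turn) [ -4.    3.7 181.9] turn deg [-0.15 -0.2  -0.24]
```

```bash
python3 -m jog '[[[-4,3.5,0],[0,0,0],-1],[[0,0,35],[0,0,0],-1],[[0,0,35],[0,0,0],-1],[[0,0,30],[0,0,0],-1],[[0,0,0],[0,0,0],-1]]'
python3 - <<'E'
from d import *
delta([.4473,-.297,.018],down(69.7))
im,_=bot.read_camera("side");cv2.imwrite("pics/s1.png",cv2.resize(im[120:260,220:400],None,fx=4,fy=4)[:,:,::-1])
E
```

```text
t: 4.88
eef_pos: [0.4513, -0.2909, 0.0998]
tool_rot: [-0.001, 0.173, 0.985, 0.001]
contact_force: [0.2, 0.5, 0.1]
gripper_width: 1.003
t 4.88 tcp [ 0.4513 -0.2909  0.0998] F [0.2 0.5 0.1] w 1.003 q [-0.1   0.46  0.72  2.01 -0.41  0.82  2.08]
shift mm (before turn) [ 1.5 -7.2 81.8] turn deg [ 0.07 -0.15  0.34]
```

View pics/s1.png

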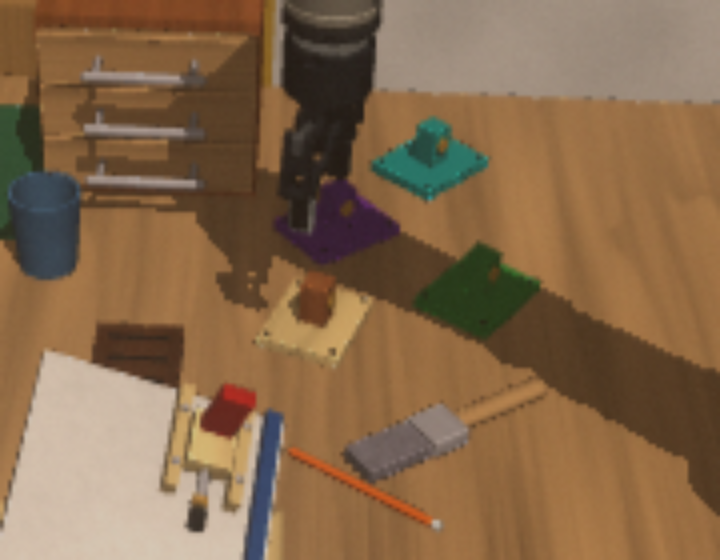

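The gripper is above the plywood plate (crop ~318,300). Now a small centring move.

```bash
python3 -m jog '[[[1.5,-7,0],[0,0,0],-1],[[0,0,0],[0,0,0],-1],[[0,0,0],[0,0,0],-1]]'
python3 - <<'E'
from d import *
delta([.4473,-.297,.018],down(69.7))
E
```

```text
t: 5.3
eef_pos: [0.4476, -0.2997, 0.1014]
tool_rot: [0.001, 0.175, 0.985, 0.0]
contact_force: [0.4, -0.5, 0.6]
gripper_width: 1.004
t 5.3 tcp [ 0.4476 -0.2997  0.1014] F [ 0.4 -0.5  0.6] w 1.004 q [-0.09  0.46  0.72  2.01 -0.41  0.82  2.09]
shift mm (before turn) [ 1.3  2.4 83.4] turn deg [0.02 0.08 0.15]
```

```bash
python3 -m jog '[[[1,2,25],[0,0,0],-1],[[0,0,25],[0,0,0],-1],[[0,0,22],[0,0,0],-1],[[0,0,11],[0,0,0],-1],[[0,0,0],[0,0,0],-1],[[0,0,0],[0,0,0],-1]]' 
python3 - <<'E'
from d import *
for k in range(3): delta([.4473,-.297,.018],down(69.7)); bot.read_camera("top")
E
```

```text
t: 6.05
eef_pos: [0.4474, -0.2977, 0.0185]
tool_rot: [0.001, 0.175, 0.985, -0.0]
contact_force: [0.3, -0.9, 0.6]
gripper_width: 1.004
t 6.05 tcp [ 0.4474 -0.2977  0.0185] F [ 0.3 -0.9  0.6] w 1.004 q [ 0.    0.58  0.61  2.05 -0.53  0.66  2.19]
shift mm (before turn) [0.4 0.6 0.5] turn deg [-0.01  0.07  0.15]
t 6.1 tcp [ 0.4475 -0.2976  0.0185] F [0.  0.8 0.8] w 1.0 q [ 0.    0.58  0.61  2.05 -0.53  0.66  2.19]
shift mm (before turn) [0.4 0.5 0.5] turn deg [-0.    0.08  0.15]
t 6.15 tcp [ 0.4475 -0.2976  0.0185] F [ 0.4  0.2 -0. ] w 0.997 q [ 0.    0.58  0.61  2.05 -0.53  0.66  2.19]
shift mm (before turn) [0.4 0.5 0.5] turn deg [-0.    0.09  0.16]
```

```bash
python3 -m jog '[[[0,0,0],[0,0,0],1],[[0,0,0],[0,0,0],1],[[0,0,0],[0,0,0],1],[[0,0,0],[0,0,0],1],[[0,0,0],[0,0,0],1],[[0,0,0],[0,0,0],1]]' 40
python3 - <<'E'
from d import *
delta([.4473,-.297,.018],down(69.7))
im,_=bot.read_camera("side");cv2.imwrite("pics/s2.png",cv2.resize(im[150:220,260:340],None,fx=7,fy=7)[:,:,::-1])
E
```

```text
t: 6.95
eef_pos: [0.447, -0.2974, 0.018]
tool_rot: [0.0, 0.175, 0.985, 0.0]
contact_force: [-0.3, -0.5, 5.1]
gripper_width: 0.28
t 6.95 tcp [ 0.447  -0.2974  0.018 ] F [-0.3 -0.5  5.1] w 0.28 q [ 0.    0.58  0.61  2.06 -0.54  0.66  2.19]
shift mm (before turn) [-0.1  0.5 -0. ] turn deg [0.01 0.02 0.15]
```

View pics/s2.png

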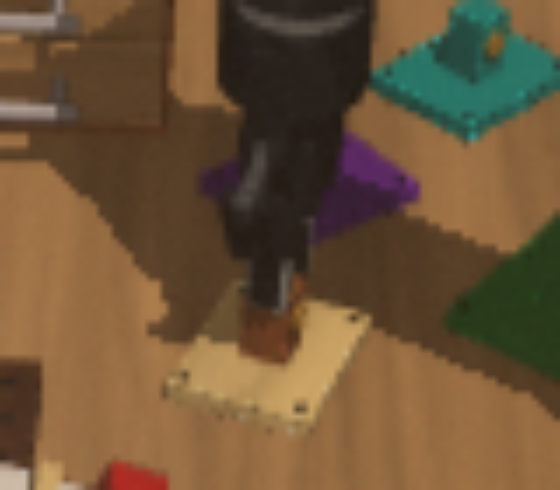

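```bash
python3 -m jog '[[[0,0,-10],[0,0,0],1],[[0,0,-40],[0,0,0],1],[[0,0,-60],[0,0,0],1],[[0,0,-60],[0,0,0],1],[[0,0,-60],[0,0,0],1],[[0,0,-50],[0,0,0],1],[[0,0,0],[0,0,0],1]]'
python3 - <<'E'
from d import *
delta(onbed(-40,10,150),down(69.7))
im,_=bot.read_camera("side");cv2.imwrite("pics/s3.png",cv2.resize(im[60:300,220:400],None,fx=3,fy=3)[:,:,::-1][:600])
E
```

```text
t: 7.88
eef_pos: [0.4484, -0.2987, 0.3015]
tool_rot: [0.004, 0.175, 0.985, -0.0]
contact_force: [0.5, -0.1, -2.3]
gripper_width: 0.282
t 7.88 tcp [ 0.4484 -0.2987  0.3015] F [ 0.5 -0.1 -2.3] w 0.282 q [-0.28  0.2   0.89  1.8  -0.17  1.22  1.88]
shift mm (before turn) [125.6 497.6  83.7] turn deg [0.04 0.41 0.14]
```

View pics/s3.png

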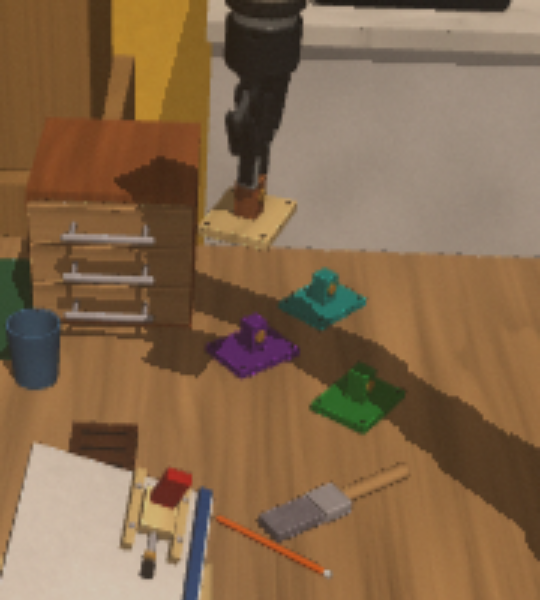

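The plate is lifted and level in the gripper. I carry it over the bed.

```bash
python3 -m jog '[[[5,20,0],[0,0,0],1],[[11,44,0],[0,0,0],1],[[11,44,0],[0,0,0],1],[[11,44,0],[0,0,0],1],[[11,44,0],[0,0,0],1],[[11,44,0],[0,0,0],1],[[11,44,0],[0,0,0],1],[[11,44,0],[0,0,0],1],[[11,44,0],[0,0,0],1],[[11,44,0],[0,0,0],1],[[11,44,0],[0,0,0],1],[[11,38,0],[0,0,0],1]]'
python3 -m jog '[[[0,0,0],[3.5,-5.7,-4.5],1],[[0,0,0],[3.5,-5.7,-4.5],1],[[0,0,0],[3.4,-5.7,-4.5],1],[[0,0,0],[3.4,-5.8,-4.6],1],[[0,0,0],[0,0,0],1],[[0,0,0],[0,0,0],1]]'
python3 - <<'E'
from d import *
delta(onbed(-40,10,68),bedtool)
E
```

```text
t: 9.43
eef_pos: [0.4987, 0.2149, 0.2953]
tool_rot: [-0.002, 0.175, 0.985, -0.001]
contact_force: [0.1, -0.6, -1.0]
gripper_width: 0.277
t: 10.18
eef_pos: [0.5001, 0.2127, 0.297]
tool_rot: [0.172, 0.015, 0.973, -0.152]
contact_force: [0.5, -0.3, -1.4]
gripper_width: 0.281
t 10.18 tcp [0.5001 0.2127 0.297 ] F [ 0.5 -0.3 -1.4] w 0.281 q [-1.21  0.12  0.42  1.92  0.46  1.14  0.55]
shift mm (before turn) [ 24.5  22.2 154.6] turn deg [ 0.04 -0.17 -0.  ]
```

```bash
python3 -m jog '[[[12,11,0],[0,0,0],1],[[12.5,11,30],[0,0,0],1],[[0,0,40],[0,0,0],1],[[0,0,40],[0,0,0],1],[[0,0,30],[0,0,0],1],[[0,0,14],[0,0,0],1],[[0,0,0],[0,0,0],1],[[0,0,0],[0,0,0],1]]'
python3 - <<'E'
from d import *
delta(onbed(-40,10,18),bedtool);print(inbed()[:3])
for n in("top","side"):
    im,_=bot.read_camera(n);a=im[150:240,170:290] if n=="top" else im[195:335,195:325]
    cv2.imwrite(f"pics/{n}4.png",cv2.resize(a,None,fx=4,fy=4,interpolation=cv2.INTER_CUBIC)[:,:,::-1])
E
```

```text
t: 11.18
eef_pos: [0.5304, 0.189, 0.1461]
tool_rot: [0.174, 0.014, 0.973, -0.151]
contact_force: [-0.4, -0.2, -1.3]
gripper_width: 0.284
t 11.18 tcp [0.5304 0.189  0.1461] F [-0.4 -0.2 -1.3] w 0.284 q [-1.11  0.34  0.44  2.06  0.47  0.76  0.5 ]
shift mm (before turn) [ 1.4 -1.5 52.4] turn deg [0.17 0.05 0.08]
(array([-38.61657744,  11.38866326,  70.4505542 ]), array([-0.16894189, -0.04594863, -0.08086443]), array([-0.81051775,  0.12030239, -1.12916206]))
```

View pics/side4.png

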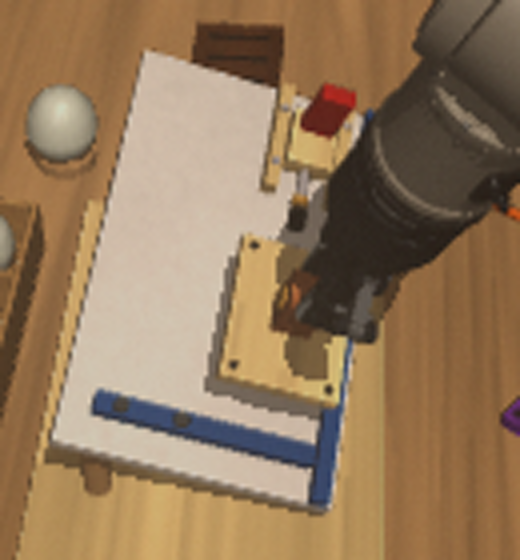

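View pics/top4.png

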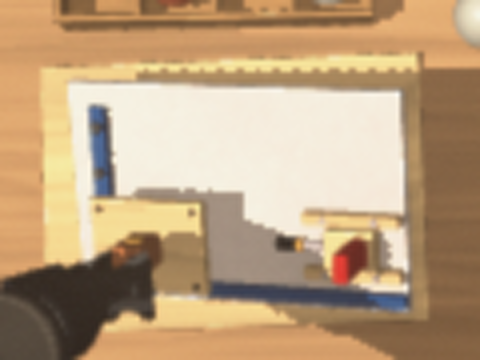

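Plate is square to the bed and above its place. Lowering gently.

```bash
python3 -m jog '[[[1,0,15],[0,0,0],1],[[0,0,15],[0,0,0],1],[[0,0,12],[0,0,0],1],[[0,0,5],[0,0,0],1],[[0,0,0],[0,0,0],1],[[0,0,0],[0,0,0],1]]'
python3 - <<'E'
from d import *
delta(onbed(-40,10,18),bedtool);print(inbed()[:3])
E
```

```text
t: 12.02
eef_pos: [0.5449, 0.1741, 0.1031]
tool_rot: [0.173, 0.014, 0.973, -0.151]
contact_force: [0.2, -0.3, -1.5]
gripper_width: 0.282
t 12.03 tcp [0.5449 0.1741 0.1031] F [ 0.2 -0.3 -1.5] w 0.282 q [-1.07  0.42  0.45  2.09  0.48  0.65  0.5 ]
shift mm (before turn) [-0.  -0.9  4.7] turn deg [0.1  0.01 0.11]
(array([-40.04474641,  10.90477477,  22.68428518]), array([-0.09885691, -0.01138221, -0.10903635]), array([-0.30822223,  0.16966161, -1.47140705]))
```

```bash
python3 -m jog '[[[0,0,1.5],[0,0,0],1],[[0,0,1],[0,0,0],1],[[0,0,0],[0,0,0],1]]'
python3 -m jog '[[[0,0,1],[0,0,0],1],[[0,0,0],[0,0,0],1]]'
python3 - <<'E'
from d import *
print(inbed()[:3])
E
```

```text
t: 12.4
eef_pos: [0.5456, 0.1731, 0.1007]
tool_rot: [0.173, 0.014, 0.973, -0.151]
contact_force: [0.2, -0.1, -0.9]
gripper_width: 0.284
t: 12.65
eef_pos: [0.5459, 0.1727, 0.0997]
tool_rot: [0.173, 0.014, 0.973, -0.151]
contact_force: [0.2, -0.1, -2.3]
gripper_width: 0.282
(array([-40.32305852,  10.63670479,  18.91221466]), array([-0.07282162,  0.01261491, -0.10823302]), array([-0.58451107,  0.63743589, -2.19196711]))
```

```bash
python3 -m jog '[[[0,0,1],[0,0,0],1],[[0,0,0],[0,0,0],1]]'
python3 -m jog '[[[0,0,1],[0,0,0],1],[[0,0,0],[0,0,0],1]]'
python3 - <<'E'
from d import *
print(inbed()[:3])
E
```

```text
t: 12.9
eef_pos: [0.5464, 0.1727, 0.099]
tool_rot: [0.173, 0.014, 0.973, -0.151]
contact_force: [-0.5, 0.3, 0.6]
gripper_width: 0.279
t: 13.15
eef_pos: [0.5471, 0.1734, 0.0989]
tool_rot: [0.174, 0.014, 0.973, -0.151]
contact_force: [-5.9, 2.3, 10.0]
gripper_width: 0.285
(array([-39.50063735,  11.6459244 ,  18.01672761]), array([-0.16987478, -0.06143071, -0.10964749]), array([-2.05099113, -1.19431734, 11.60343408]))
```

Contact at ~12 N. I relax slightly and release.

```bash
python3 -m jog '[[[0,0,-0.7],[0,0,0],1],[[0,0,0],[0,0,0],-1],[[0,0,0],[0,0,0],-1],[[0,0,0],[0,0,0],-1],[[0,0,0],[0,0,0],-1],[[0,0,0],[0,0,0],-1],[[0,0,0],[0,0,0],-1]]'
python3 - <<'E'
from d import *
print(inbed()[:3])
for n in("top","side"):
    im,_=bot.read_camera(n);a=im[150:240,170:290] if n=="top" else im[195:335,195:325]
    cv2.imwrite(f"pics/{n}5.png",cv2.resize(a,None,fx=4,fy=4,interpolation=cv2.INTER_CUBIC)[:,:,::-1])
E
```

```text
t: 14.02
eef_pos: [0.5464, 0.1723, 0.0986]
tool_rot: [0.173, 0.014, 0.973, -0.151]
contact_force: [-0.6, -0.1, -0.2]
gripper_width: 0.995
(array([-40.29801962,  10.63084775,  17.63362581]), array([-0.07237806,  0.01034905, -0.10825712]), array([-0.657389  , -0.11126604, -0.04394577]))
```

View pics/side5.png

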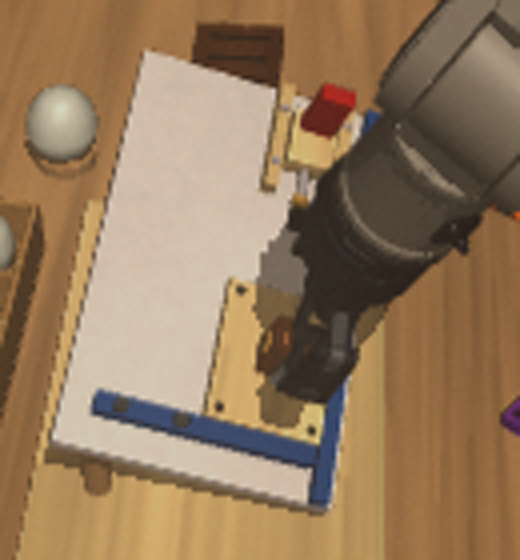

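The plate slid into the corner (crop ~265,360). Retreat and look again.

```bash
python3 -m jog '[[[0,0,-20],[0,0,0],-1],[[0,0,-50],[0,0,0],-1],[[0,0,-60],[0,0,0],-1],[[40,0,-40],[0,0,0],-1],[[40,0,0],[0,0,0],1],[[40,0,0],[0,0,0],1],[[0,0,0],[0,0,0],1]]'
python3 - <<'E'
from d import *
print(inbed()[:3])
R,o=Rb,ob
from bed import draw
for cam,(r0,r1,c0,c1),f in(("top",(150,240,170,290),6),("side",(195,335,195,325),4)):
    im,d=bot.read_camera(cam);np.save(cam+"_i6.npy",im);np.save(cam+"_d6.npy",d)
    a=np.ascontiguousarray(cv2.resize(im[r0:r1,c0:c1],None,fx=f,fy=f,interpolation=cv2.INTER_CUBIC)[:,:,::-1]);off=np.array([c0,r0])
    draw(a,cam,R,o,[(-85,-29,12),(-5,-29,12),(-5,71,12),(-85,71,12)],(0,255,0),f,off)
    draw(a,cam,R,o,[(-58,-151,71),(-32,-151,71),(-32,-137,71),(-58,-137,71)],(255,255,0),f,off)
    cv2.imwrite(f"pics/{cam}6.png",a)
E
```

```text
t: 15.0
eef_pos: [0.3748, 0.2201, 0.2088]
tool_rot: [0.173, 0.012, 0.973, -0.152]
contact_force: [0.5, 0.0, 0.4]
gripper_width: 0.376
(array([-162.64262095,   10.05237839,  187.57744033]), array([-0.07418584,  0.04539599, -0.35177333]), array([ 0.63696039, -0.06330186,  0.1653924 ]))
```

View pics/side6.png

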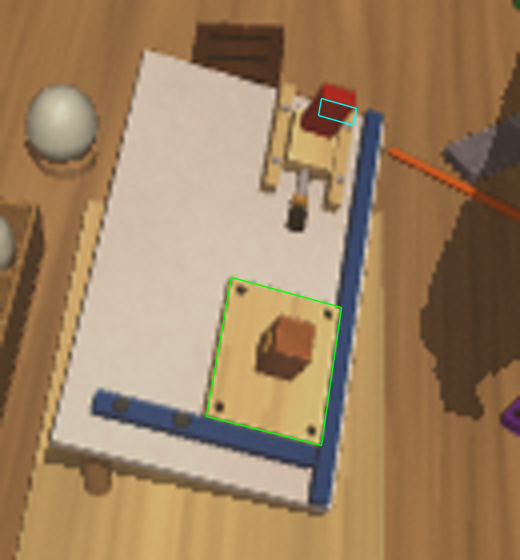

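View pics/top6.png

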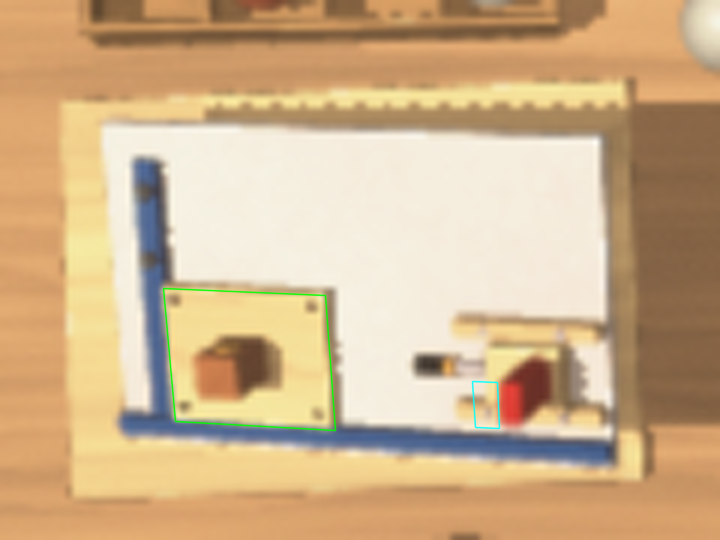

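```bash
python3 - <<'E'
from d import *
V,U=np.mgrid[0:420,0:560].astype(float)
for cam in("top","side"):
    i=np.load(cam+"_i6.npy");P=w(cam,U,V,np.load(cam+"_d6.npy").astype(float))
    hsv=cv2.cvtColor(i,cv2.COLOR_RGB2HSV);L=(P-ob)@Rb*1000
    m=((hsv[...,0]<6)|(hsv[...,0]>174))&(hsv[...,1]>150)&(abs(L[...,0]+45)<60)&(abs(L[...,1]+145)<50)
    X=L[m];print(cam,len(X),np.percentile(X,[2,25,50,75,98],axis=0).round(1).tolist())
    T=X[X[:,2]>66];print("top face",len(T),np.percentile(T,[5,50,95],axis=0).round(1).tolist())
    # nose: dark
    m=(hsv[...,2]<90)&(abs(L[...,0]+45)<12)&(L[...,1]>-110)&(L[...,1]<-40)&(L[...,2]>3)&(L[...,2]<30)
    X=L[m];print("nose",len(X),np.percentile(X,[2,50,98],axis=0).round(1).tolist())
    # plate edge near nose
    m=(abs(L[...,2]-12)<4)&(abs(L[...,0]+45)<38)&(L[...,1]>-60)&(L[...,1]<80)
    X=L[m];print("plate",len(X),np.percentile(X,[1,50,99],axis=0).round(1).tolist())
E
```

```text
top 49 [[-52.8, -165.7, 33.4], [-46.6, -163.9, 49.4], [-41.9, -162.5, 62.4], [-34.8, -160.2, 70.8], [-30.7, -154.3, 78.9]]
top face 20 [[-52.8, -163.4, 67.2], [-43.6, -159.8, 72.0], [-33.2, -154.3, 78.9]]
nose 5 [[-45.6, -94.0, 11.8], [-41.9, -90.5, 13.1], [-40.8, -86.2, 15.4]]
plate 373 [[-82.1, -29.8, 8.2], [-41.2, 11.8, 12.2], [-7.3, 78.7, 15.9]]
side 105 [[-56.2, -162.7, 25.0], [-50.2, -154.3, 40.6], [-43.9, -152.4, 57.5], [-37.7, -151.5, 69.3], [-32.4, -149.8, 73.9]]
top face 38 [[-56.2, -162.8, 67.0], [-45.0, -155.3, 70.3], [-33.6, -151.3, 74.2]]
nose 24 [[-50.3, -94.4, 4.3], [-44.0, -85.8, 11.5], [-39.2, -79.6, 17.2]]
plate 860 [[-82.2, -27.6, 8.3], [-40.5, 36.5, 12.0], [-7.6, 79.0, 15.6]]
```

Handle's rear face is at bed y ≈ -165, nose face ≈ -80, and plate edge ≈ -29, so about 50 mm of free travel. The fingers are shut and I move behind the handle.

```bash
python3 -m jog '[[[-20,-34,0],[0,0,0],1],[[-20,-34,0],[0,0,0],1],[[-20,-36,0],[0,0,0],1],[[-20,-36,0],[0,0,0],1],[[-20,-36,0],[0,0,0],1],[[-17,-36,0],[0,0,0],1],[[0,0,0],[0,0,0],1],[[0,0,0],[0,0,0],1]]'
python3 - <<'E'
from d import *
delta(onbed(-45,-200,45),bedtool);print(inbed()[:3])
E
```

```text
t: 16.1
eef_pos: [0.4702, 0.0211, 0.3111]
tool_rot: [0.173, 0.015, 0.973, -0.151]
contact_force: [-0.0, -0.2, 0.5]
gripper_width: -0.004
t 16.1 tcp [0.4702 0.0211 0.3111] F [-0.  -0.2  0.5] w -0.004 q [-1.16 -0.2   0.56  2.14  0.62  1.13  0.68]
shift mm (before turn) [  2.4   1.3 142.4] turn deg [ 0.08 -0.01  0.04]
(array([ -42.59774587, -201.53442954,  187.37836799]), array([-0.07870501,  0.01280642, -0.04366807]), array([ 0.1155981 , -0.31686458,  0.35702078]))
```

```bash
python3 -m jog '[[[2,0,30],[0,0,0],1],[[0,0,40],[0,0,0],1],[[0,0,30],[0,0,0],1],[[0,0,0],[0,0,0],1],[[0,0,0],[0,0,0],1]]'
python3 - <<'E'
from d import *
delta(onbed(-45,-200,45),bedtool);print(inbed()[:3])
for cam in("top","side"):
    im,d=bot.read_camera(cam);r0,r1,c0,c1=(150,270,200,320) if cam=="top" else (165,285,225,345)
    cv2.imwrite(f"pics/{cam}7.png",cv2.resize(im[r0:r1,c0:c1],None,fx=4,fy=4,interpolation=cv2.INTER_CUBIC)[:,:,::-1])
E
```

```text
t: 16.73
eef_pos: [0.5016, -0.008, 0.2215]
tool_rot: [0.173, 0.014, 0.973, -0.152]
contact_force: [-0.5, -0.2, 0.1]
gripper_width: -0.0
t 16.73 tcp [ 0.5016 -0.008   0.2215] F [-0.5 -0.2  0.1] w -0.0 q [-1.11 -0.01  0.71  2.23  0.61  0.81  0.74]
shift mm (before turn) [ 0.6  0.6 43.1] turn deg [0.07 0.03 0.17]
(array([ -44.44126966, -200.67464671,   88.07793308]), array([-0.07263645, -0.02766302, -0.17375462]), array([-0.44572253, -0.29619823,  0.2134806 ]))
```

View pics/side7.png

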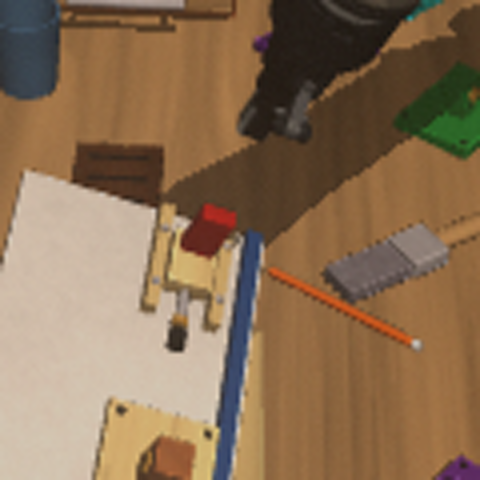

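View pics/top7.png

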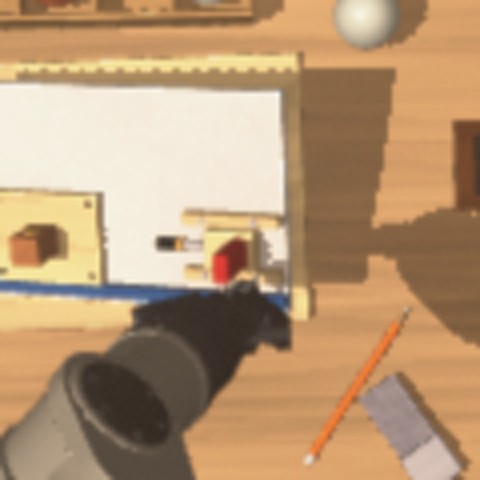

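```bash
python3 -m jog '[[[0,0,15],[0,0,0],1],[[0,0,15],[0,0,0],1],[[0,0,10],[0,0,0],1],[[0,0,0],[0,0,0],1],[[0,0,0],[0,0,0],1]]'
python3 - <<'E'
from d import *
delta(onbed(-45,-200,45),bedtool);print(inbed()[:3])
im,d=bot.read_camera("side")
cv2.imwrite(f"pics/side8.png",cv2.resize(im[165:285,225:345],None,fx=4,fy=4,interpolation=cv2.INTER_CUBIC)[:,:,::-1])
E
```

```text
t: 17.45
eef_pos: [0.5149, -0.0206, 0.1856]
tool_rot: [0.173, 0.014, 0.973, -0.151]
contact_force: [-0.3, -0.7, -0.8]
gripper_width: 0.002
t 17.45 tcp [ 0.5149 -0.0206  0.1856] F [-0.3 -0.7 -0.8] w 0.002 q [-1.07  0.09  0.75  2.25  0.57  0.66  0.79]
shift mm (before turn) [0.5 1.2 2.8] turn deg [0.11 0.02 0.1 ]
(array([ -44.49660365, -201.17618244,   47.81351418]), array([-0.10581169, -0.02447736, -0.10437546]), array([-0.53011083, -0.49166613, -0.84259695]))
```

View pics/side8.png

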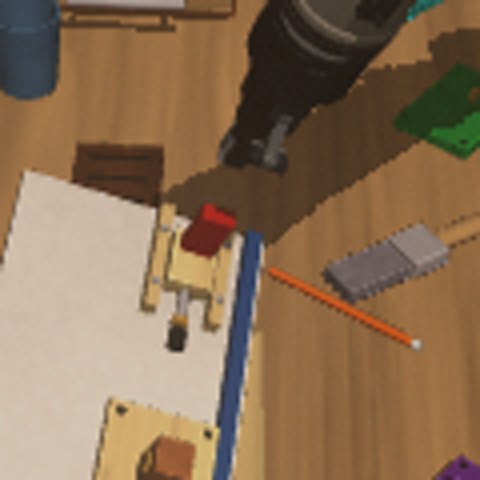

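Fingers sit behind the handle with a clear gap. I advance in small steps watching force.

```bash
python3 -m jog '[[[0,5,3],[0,0,0],1],[[0,5,0],[0,0,0],1],[[0,3,0],[0,0,0],1],[[0,0,0],[0,0,0],1]]'; python3 -m jog '[[[0,2,0],[0,0,0],1],[[0,2,0],[0,0,0],1]]'; python3 -m jog '[[[0,2,0],[0,0,0],1],[[0,2,0],[0,0,0],1]]'; python3 -m jog '[[[0,2,0],[0,0,0],1],[[0,2,0],[0,0,0],1]]'
python3 - <<'E'
from d import *
print(inbed()[:3])
E
```

```text
t: 18.0
eef_pos: [0.5168, -0.0091, 0.1786]
tool_rot: [0.173, 0.014, 0.973, -0.152]
contact_force: [-0.0, 0.6, 0.9]
gripper_width: -0.003
t: 18.25
eef_pos: [0.517, -0.0056, 0.1775]
tool_rot: [0.173, 0.014, 0.973, -0.151]
contact_force: [0.5, -0.4, 0.2]
gripper_width: 0.002
t: 18.5
eef_pos: [0.5174, -0.0017, 0.1764]
tool_rot: [0.173, 0.014, 0.973, -0.151]
contact_force: [-0.3, 0.1, 0.5]
gripper_width: -0.001
t: 18.75
eef_pos: [0.5177, 0.0021, 0.1752]
tool_rot: [0.173, 0.014, 0.973, -0.151]
contact_force: [-0.5, -0.1, -0.4]
gripper_width: -0.001
(array([ -44.94406132, -176.25288385,   44.40334511]), array([-0.0751041 ,  0.0099934 , -0.10965259]), array([-0.60273324, -0.0007677 , -0.21894662]))
```

```bash
for k in 1; do python3 -m jog '[[[0,2,0],[0,0,0],1],[[0,2,0],[0,0,0],1]]'; done; python3 -m jog '[[[0,2,0],[0,0,0],1],[[0,2,0],[0,0,0],1]]'; python3 -m jog '[[[0,2,0],[0,0,0],1],[[0,2,0],[0,0,0],1]]'
python3 - <<'E'
from d import *
print(inbed()[:3])
E
```

```text
t: 19.0
eef_pos: [0.518, 0.0059, 0.174]
tool_rot: [0.173, 0.014, 0.973, -0.151]
contact_force: [-0.6, -0.4, 0.4]
gripper_width: -0.004
t: 19.25
eef_pos: [0.5183, 0.0098, 0.1729]
tool_rot: [0.173, 0.014, 0.973, -0.151]
contact_force: [-0.5, 0.2, -0.5]
gripper_width: 0.002
t: 19.5
eef_pos: [0.5186, 0.0135, 0.1717]
tool_rot: [0.173, 0.014, 0.973, -0.151]
contact_force: [0.2, -0.1, 0.2]
gripper_width: 0.003
(array([ -44.95676227, -164.26406865,   44.41443668]), array([-0.07441586,  0.01035514, -0.10723954]), array([ 0.22581776, -0.17821836,  0.12833451]))
```

```bash
python3 - <<'E'
from d import *
from bed import draw
out=[]
for cam in("top","side"):
    im,d=bot.read_camera(cam);r0,r1,c0,c1=(170,250,220,300) if cam=="top" else (195,275,245,325)
    a=np.ascontiguousarray(cv2.resize(im[r0:r1,c0:c1],(400,400),interpolation=cv2.INTER_CUBIC)[:,:,::-1])
    draw(a,cam,Rb,ob,[(-56,-164,44),(-34,-164,44),(-34,-164,80),(-56,-164,80)],(0,255,0),5,np.array([c0,r0]))
    out.append(a)
cv2.imwrite("pics/p9.png",np.hstack(out))
E
```

```text
(no output)
```

View pics/p9.png

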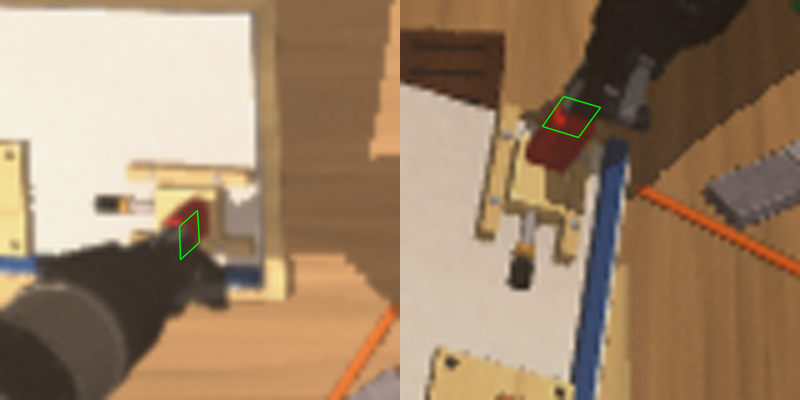

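```bash
python3 -m jog '[[[0,1,0],[0,0,0],1],[[0,1,0],[0,0,0],1]]'; python3 -m jog '[[[0,1,0],[0,0,0],1],[[0,1,0],[0,0,0],1]]'; python3 -m jog '[[[0,1,0],[0,0,0],1],[[0,1,0],[0,0,0],1]]';python3 -m jog '[[[0,1,0],[0,0,0],1],[[0,1,0],[0,0,0],1]]'
python3 - <<'E'
from d import *
print(inbed()[:3])
E
```

```text
t: 19.85
eef_pos: [0.5188, 0.0153, 0.1712]
tool_rot: [0.173, 0.014, 0.973, -0.151]
contact_force: [1.1, -0.2, -0.4]
gripper_width: 0.001
t: 20.1
eef_pos: [0.5189, 0.0173, 0.1706]
tool_rot: [0.173, 0.014, 0.973, -0.152]
contact_force: [0.4, 0.2, -0.6]
gripper_width: -0.0
t: 20.35
eef_pos: [0.5191, 0.0192, 0.17]
tool_rot: [0.173, 0.014, 0.973, -0.151]
contact_force: [0.3, -0.5, -0.5]
gripper_width: 0.001
t: 20.6
eef_pos: [0.5193, 0.0211, 0.1694]
tool_rot: [0.173, 0.014, 0.973, -0.151]
contact_force: [-1.2, -0.5, 0.9]
gripper_width: -0.004
(array([ -44.98719665, -156.30379519,   44.42757497]), array([-0.07349381,  0.00962086, -0.11263976]), array([-0.86926486, -0.86334592,  1.01471802]))
```

```bash
python3 - <<'E'
from d import *
from bed import draw
out=[]
for cam in("top","side"):
    im,d=bot.read_camera(cam);r0,r1,c0,c1=(170,250,220,300) if cam=="top" else (195,275,245,325)
    a=np.ascontiguousarray(cv2.resize(im[r0:r1,c0:c1],(400,400),interpolation=cv2.INTER_CUBIC)[:,:,::-1])
    out.append(a)
    if cam=="side":
        V,U=np.mgrid[0:420,0:560].astype(float);L=(w(cam,U,V,d.astype(float))-ob)@Rb*1000
        m=(abs(L[...,0]+45)<30)&(L[...,1]<-100)&(L[...,1]>-185)&(L[...,2]>25)
        hsv=cv2.cvtColor(im,cv2.COLOR_RGB2HSV);red=((hsv[...,0]<8)|(hsv[...,0]>172))&(hsv[...,1]>130)
        for nm,k in(("red",m&red),("dark",m&~red&(hsv[...,2]<90)&(L[...,2]<75))): print(nm,k.sum(),np.percentile(L[k],[5,50,95],axis=0).round(0).tolist())
cv2.imwrite("pics/p10.png",np.hstack(out))
E
```

```text
red 90 [[-55.0, -157.0, 27.0], [-42.0, -152.0, 50.0], [-32.0, -150.0, 70.0]]
dark 2 [[-56.0, -164.0, 49.0], [-45.0, -159.0, 59.0], [-34.0, -154.0, 69.0]]
```

View pics/p10.png

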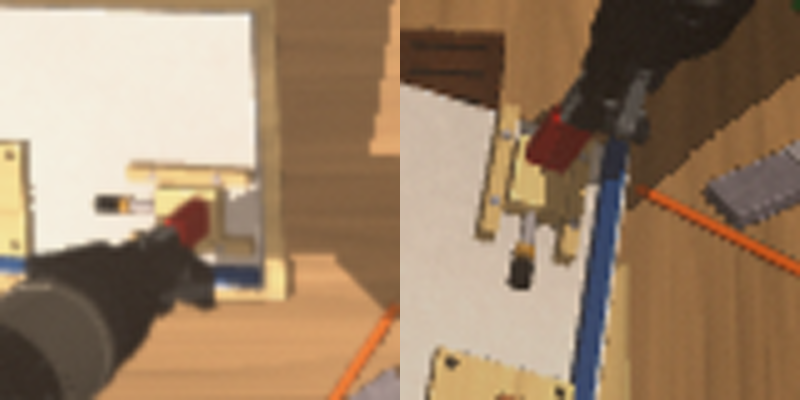

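```bash
python3 - <<'E'
from d import *
im,d=bot.read_camera("side")
V,U=np.mgrid[0:420,0:560].astype(float);L=(w("side",U,V,d.astype(float))-ob)@Rb*1000
p,_,_,_=inbed();print(p,proj("side",onbed(*p)),proj("top",onbed(*p)))
for r in range(204,232,3):
    print(r,[tuple(L[r,c].round(0).astype(int).tolist()) for c in range(270,302,4)])
a=cv2.resize(im[185:235,255:320],None,fx=12,fy=12,interpolation=cv2.INTER_NEAREST);cv2.imwrite("pics/z.png",np.clip(a[:,:,::-1].astype(float)*1.6,0,255).astype(np.uint8))
E
```

```text
[ -44.979613   -156.3224772    44.43614204] (np.float64(276.13149587713445), np.float64(223.00938114150276)) (np.float64(256.7677994189959), np.float64(214.6582137358285))
204 [(-79, -390, -210), (-92, -389, -201), (-108, -396, -203), (-120, -394, -193), (-27, -135, 178), (-34, -131, 189), (-38, -120, 210), (-46, -118, 217)]
207 [(-79, -372, -203), (-93, -373, -197), (-105, -372, -188), (-33, -160, 124), (-34, -140, 158), (-34, -119, 194), (-43, -119, 198), (-52, -121, 202)]
210 [(-80, -355, -196), (-93, -357, -192), (-108, -362, -192), (-32, -146, 131), (-39, -140, 145), (-36, -114, 188), (-47, -117, 189), (-175, -370, -164)]
213 [(-80, -338, -190), (-94, -341, -186), (-34, -162, 87), (-36, -143, 122), (-44, -140, 133), (-40, -112, 179), (-51, -115, 179), (-175, -354, -160)]
216 [(-80, -322, -184), (-94, -325, -180), (-34, -148, 94), (-33, -124, 136), (-35, -109, 164), (-43, -105, 175), (-159, -332, -153), (-175, -339, -156)]
219 [(-36, -192, 0), (-33, -157, 60), (-38, -145, 85), (-32, -110, 144), (-35, -97, 169), (-45, -99, 172), (-56, -104, 169), (-174, -321, -148)]
222 [(-33, -170, 19), (-36, -152, 52), (-46, -153, 58), (-56, -152, 66), (-134, -300, -157), (-47, -93, 168), (-57, -96, 168), (-174, -307, -145)]
225 [(-33, -155, 26), (-42, -152, 37), (-52, -152, 43), (-71, -173, 17), (-86, -182, 9), (-100, -191, 2), (-160, -289, -143), (-176, -295, -145)]
228 [(-35, -149, 21), (-47, -152, 21), (-58, -153, 27), (-72, -163, 17), (-87, -172, 8), (-101, -180, 3), (-159, -272, -136), (-172, -274, -131)]
231 [(-38, -141, 18), (-49, -144, 20), (-60, -147, 21), (-79, -164, 0), (-89, -164, 7), (-146, -256, -135), (-160, -260, -134), (-173, -261, -128)]
```

View pics/z.png

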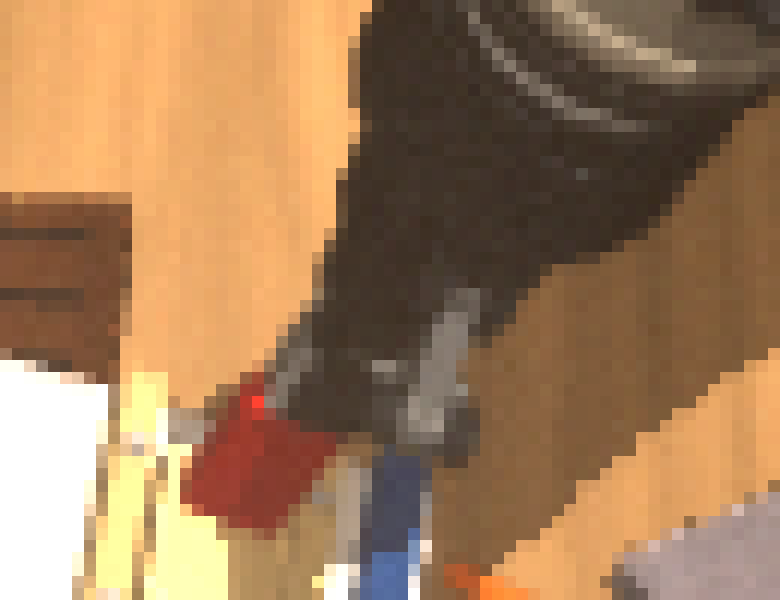

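```bash
python3 -m jog '[[[0,1,0],[0,0,0],1],[[0,1,0],[0,0,0],1]]'; python3 -m jog '[[[0,1,0],[0,0,0],1],[[0,1,0],[0,0,0],1]]'
python3 - <<'E'
from d import *
from bed import draw
print(inbed()[:3])
p=inbed()[0]
out=[]
for cam in("top","side"):
    im,d=bot.read_camera(cam);r0,r1,c0,c1=(180,230,230,280) if cam=="top" else (195,245,255,305)
    a=np.ascontiguousarray(cv2.resize(im[r0:r1,c0:c1],(400,400),interpolation=cv2.INTER_CUBIC)[:,:,::-1])
    a=np.clip(a*1.5,0,255).astype(np.uint8)
    for z in(44,100): draw(a,cam,Rb,ob,[(-56,p[1],z),(-34,p[1],z)],(0,255,0),8,np.array([c0,r0]),False)
    draw(a,cam,Rb,ob,[(-45,p[1],44),(-45,p[1],120)],(0,255,0),8,np.array([c0,r0]),False)
    for y in(-150,-164):draw(a,cam,Rb,ob,[(-58,y,71),(-32,y,71),(-32,y,20),(-58,y,20)],(255,255,0),8,np.array([c0,r0]))
    out.append(a)
cv2.imwrite("pics/p11.png",np.hstack(out))
E
```

```text
t: 21.0
eef_pos: [0.5194, 0.023, 0.1688]
tool_rot: [0.173, 0.014, 0.973, -0.151]
contact_force: [-0.3, 0.0, 0.2]
gripper_width: 0.001
t: 21.25
eef_pos: [0.5196, 0.0249, 0.1683]
tool_rot: [0.173, 0.014, 0.973, -0.152]
contact_force: [-0.7, -1.5, 0.2]
gripper_width: -0.004
(array([ -44.97333331, -152.31591955,   44.43825788]), array([-0.07272386,  0.00890228, -0.11316156]), array([-0.65581393, -1.5544091 , -0.00277791]))
```

View pics/p11.png

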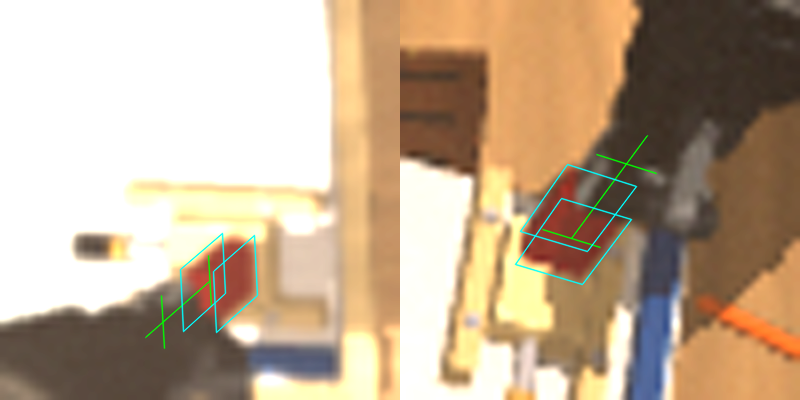

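```bash
python3 - <<'E'
from d import *
im,d=bot.read_camera("top")
V,U=np.mgrid[0:420,0:560].astype(float);L=(w("top",U,V,d.astype(float))-ob)@Rb*1000
for r in range(206,232,2):
    print(r,[tuple(L[r,c].round(0).astype(int).tolist())+(int(im[r,c].max()),) for c in range(244,268,3)])
E
```

```text
206 [(-30, -98, 5, 244), (-29, -109, 6, 243), (-25, -124, 18, 239), (-25, -134, 17, 219), (-26, -143, 10, 234), (-25, -153, 11, 235), (-23, -166, 18, 225), (-24, -175, 13, 239)]
208 [(-38, -97, 2, 236), (-37, -107, 2, 243), (-36, -119, 4, 237), (-30, -136, 23, 241), (-29, -147, 22, 240), (-29, -157, 21, 223), (-30, -166, 17, 224), (-35, -170, -2, 173)]
210 [(-40, -102, 16, 198), (-41, -110, 10, 194), (-41, -121, 10, 186), (-36, -136, 24, 244), (-37, -146, 20, 214), (-33, -159, 29, 120), (-38, -165, 14, 166), (-40, -171, 4, 148)]
212 [(-48, -101, 15, 213), (-47, -111, 14, 219), (-48, -121, 12, 219), (-43, -136, 24, 232), (-32, -159, 58, 113), (-36, -164, 43, 104), (-42, -167, 21, 151), (-48, -171, 2, 147)]
214 [(-59, -95, 2, 245), (-59, -105, 0, 243), (-59, -116, -1, 229), (-34, -154, 73, 130), (-33, -165, 76, 124), (-42, -164, 45, 103), (-48, -168, 26, 147), (-55, -170, 1, 147)]
216 [(-67, -93, -2, 240), (-64, -107, 6, 142), (-32, -154, 101, 85), (-36, -159, 87, 88), (-40, -165, 75, 126), (-48, -165, 48, 104), (-56, -166, 22, 143), (-63, -169, 0, 138)]
218 [(-33, -142, 122, 92), (-35
[... 544 characters left out ...]
, -170, 172, 58), (-33, -181, 176, 58), (-46, -176, 137, 60), (-36, -196, 164, 69), (-32, -209, 173, 60), (-86, -163, 16, 78), (-88, -171, 10, 78)]
226 [(-23, -181, 225, 59), (-27, -185, 213, 57), (-31, -189, 198, 59), (-52, -176, 138, 60), (-41, -197, 168, 70), (-38, -209, 175, 67), (-94, -161, 12, 113), (-95, -171, 9, 106)]
228 [(-28, -182, 229, 58), (-32, -186, 216, 58), (-37, -190, 200, 60), (-43, -192, 182, 76), (-43, -201, 180, 77), (-46, -207, 170, 77), (-137, -125, -88, 230), (-139, -134, -94, 238)]
230 [(-31, -185, 238, 58), (-36, -188, 222, 58), (-43, -189, 201, 61), (-48, -193, 186, 102), (-55, -195, 164, 124), (-52, -207, 170, 67), (-147, -122, -96, 179), (-150, -130, -105, 186)]
```

The fingers seem to hang above the handle rather than behind it, because no force is felt. I back off and measure the real tip.

```bash
python3 -m jog '[[[0,-20,0],[0,0,0],1],[[0,-20,0],[0,0,0],1],[[0,-10,0],[0,0,0],1],[[0,0,0],[0,0,0],1],[[0,0,0],[0,0,0],1]]'
python3 - <<'E'
from d import *
from bed import draw
print(inbed()[:3]);p=inbed()[0]
V,U=np.mgrid[0:420,0:560].astype(float)
out=[]
for cam in("top","side"):
    im,d=bot.read_camera(cam);L=(w(cam,U,V,d.astype(float))-ob)@Rb*1000
    hsv=cv2.cvtColor(im,cv2.COLOR_RGB2HSV)
    m=(abs(L[...,0]+45)<18)&(abs(L[...,1]-p[1])<22)&(L[...,2]>20)&(L[...,2]<130)
    X=L[m];X=X[X[:,2].argsort()];print(cam,len(X),X[:14].round(0).tolist())
    r0,r1,c0,c1=(180,230,230,280) if cam=="top" else (185,235,265,315)
    a=np.ascontiguousarray(cv2.resize(im[r0:r1,c0:c1],(400,400),interpolation=cv2.INTER_CUBIC)[:,:,::-1]);a=np.clip(a*1.5,0,255).astype(np.uint8)
    for z in(44,70,100): draw(a,cam,Rb,ob,[(-56,p[1],z),(-34,p[1],z)],(0,255,0),8,np.array([c0,r0]),False)
    draw(a,cam,Rb,ob,[(-45,p[1],44),(-45,p[1],120)],(0,255,0),8,np.array([c0,r0]),False)
    out.append(a)
cv2.imwrite("pics/p12.png",np.hstack(out))
E
```

```text
t: 22.02
eef_pos: [0.5157, -0.0224, 0.1828]
tool_rot: [0.173, 0.014, 0.973, -0.151]
contact_force: [0.2, -0.5, -0.3]
gripper_width: -0.001
(array([ -44.73925669, -201.99372384,   44.48654181]), array([-0.10493476, -0.01076435, -0.12157417]), array([ 0.09105152, -0.3812776 , -0.46837044]))
top 44 [[-37.0, -206.0, 78.0], [-37.0, -212.0, 86.0], [-34.0, -202.0, 86.0], [-35.0, -196.0, 86.0], [-34.0, -206.0, 88.0], [-43.0, -212.0, 88.0], [-36.0, -210.0, 89.0], [-37.0, -190.0, 90.0], [-39.0, -213.0, 90.0], [-36.0, -207.0, 92.0], [-39.0, -207.0, 93.0], [-32.0, -201.0, 93.0], [-38.0, -211.0, 94.0], [-34.0, -196.0, 98.0]]
side 56 [[-36.0, -195.0, 79.0], [-34.0, -204.0, 80.0], [-38.0, -194.0, 81.0], [-37.0, -196.0, 84.0], [-33.0, -198.0, 85.0], [-34.0, -194.0, 85.0], [-40.0, -189.0, 86.0], [-54.0, -193.0, 87.0], [-43.0, -189.0, 87.0], [-52.0, -189.0, 88.0], [-34.0, -206.0, 88.0], [-45.0, -189.0, 88.0], [-48.0, -186.0, 89.0], [-50.0, -189.0, 92.0]]
```

View pics/p12.png

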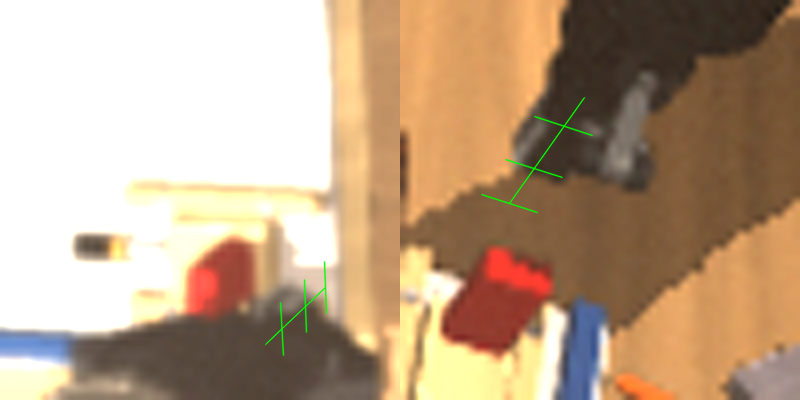

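Both cameras put the tips at z ≈ 75 mm above the bed, so the true finger tips are ~32 mm behind the reported TCP. I descend 30 mm more and then push.

```bash
python3 -m jog '[[[0,0,10],[0,0,0],1],[[0,0,10],[0,0,0],1],[[0,0,10],[0,0,0],1],[[0,0,0],[0,0,0],1]]'
python3 -m jog '[[[0,5,0],[0,0,0],1],[[0,5,0],[0,0,0],1],[[0,5,0],[0,0,0],1],[[0,3,0],[0,0,0],1]]';python3 -m jog '[[[0,2,0],[0,0,0],1],[[0,2,0],[0,0,0],1]]'
python3 - <<'E'
from d import *
print(inbed()[:3])
im,d=bot.read_camera("side")
cv2.imwrite("pics/p13.png",cv2.resize(im[185:265,245:325],(560,560),interpolation=cv2.INTER_CUBIC)[:,:,::-1])
E
```

```text
t: 22.62
eef_pos: [0.5252, -0.0327, 0.1551]
tool_rot: [0.172, 0.014, 0.973, -0.152]
contact_force: [0.2, 0.3, -0.2]
gripper_width: 0.005
t: 23.12
eef_pos: [0.5271, -0.014, 0.1507]
tool_rot: [0.173, 0.014, 0.973, -0.151]
contact_force: [0.9, 0.8, 0.5]
gripper_width: -0.003
t: 23.38
eef_pos: [0.5273, -0.0108, 0.1496]
tool_rot: [0.173, 0.014, 0.973, -0.151]
contact_force: [-0.4, 0.5, 0.1]
gripper_width: -0.002
(array([ -44.9412121 , -180.28386087,   14.42426321]), array([-0.07440227,  0.01058259, -0.10258089]), array([-0.39125857,  0.46455325,  0.35755713]))
```

View pics/p13.png

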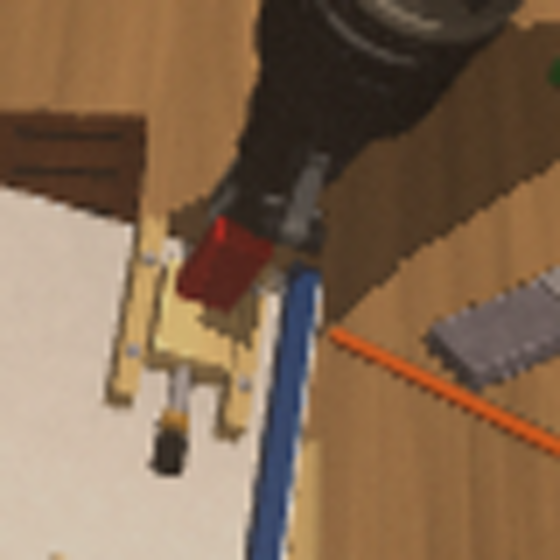

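```bash
python3 -m jog '[[[0,2,0],[0,0,0],1],[[0,2,0],[0,0,0],1]]';python3 -m jog '[[[0,2,0],[0,0,0],1],[[0,2,0],[0,0,0],1]]';python3 -m jog '[[[0,2,0],[0,0,0],1],[[0,2,0],[0,0,0],1]]';
python3 - <<'E'
from d import *
print(inbed()[:3])
E
```

```text
t: 23.68
eef_pos: [0.5274, -0.0096, 0.149]
tool_rot: [0.173, 0.016, 0.973, -0.153]
contact_force: [-3.2, -6.1, 9.8]
gripper_width: 0.001
t: 23.92
eef_pos: [0.5277, -0.006, 0.1479]
tool_rot: [0.173, 0.016, 0.973, -0.153]
contact_force: [-3.0, -5.7, 10.5]
gripper_width: -0.0
t: 24.18
eef_pos: [0.528, -0.0023, 0.1467]
tool_rot: [0.173, 0.016, 0.973, -0.153]
contact_force: [-4.0, -6.3, 9.6]
gripper_width: -0.002
(array([ -45.07497935, -171.31988813,   14.21414127]), array([0.14662809, 0.1065552 , 0.0528699 ]), array([-0.63195406, -9.09679568,  8.00926477]))
```

Sliding at ~9 N. Continue, nose contact expected at TCP y ≈ -128.

```bash
python3 -m jog '[[[0,2,0],[0,0,0],1],[[0,2,0],[0,0,0],1],[[0,2,0],[0,0,0],1],[[0,2,0],[0,0,0],1],[[0,2,0],[0,0,0],1],[[0,2,0],[0,0,0],1]]';python3 -m jog '[[[0,2,0],[0,0,0],1],[[0,2,0],[0,0,0],1],[[0,2,0],[0,0,0],1],[[0,2,0],[0,0,0],1],[[0,2,0],[0,0,0],1]]'
python3 - <<'E'
from d import *
print(inbed()[:3])
im,d=bot.read_camera("side")
V,U=np.mgrid[0:420,0:560].astype(float);L=(w("side",U,V,d.astype(float))-ob)@Rb*1000
hsv=cv2.cvtColor(im,cv2.COLOR_RGB2HSV)
m=(hsv[...,2]<90)&(abs(L[...,0]+45)<12)&(L[...,1]>-110)&(L[...,1]<-20)&(L[...,2]>3)&(L[...,2]<30)
print(m.sum(),np.percentile(L[m],[2,50,98],axis=0).round(1).tolist())
cv2.imwrite("pics/p14.png",cv2.resize(im[205:305,235:325],(540,600),interpolation=cv2.INTER_CUBIC)[:,:,::-1])
E
```

```text
t: 24.92
eef_pos: [0.529, 0.0091, 0.1433]
tool_rot: [0.173, 0.016, 0.973, -0.153]
contact_force: [-3.7, -6.6, 9.8]
gripper_width: -0.003
t: 25.55
eef_pos: [0.5299, 0.0186, 0.1404]
tool_rot: [0.173, 0.016, 0.973, -0.153]
contact_force: [-3.7, -6.8, 10.6]
gripper_width: 0.001
(array([ -44.97533965, -149.39540599,   14.21819405]), array([0.15082865, 0.09572669, 0.05976282]), array([ 2.87204243e-03, -9.90311738e+00,  8.63219805e+00]))
27 [[-50.0, -64.4, 6.6], [-43.5, -56.1, 12.4], [-38.7, -49.8, 16.4]]
```

View pics/p14.png

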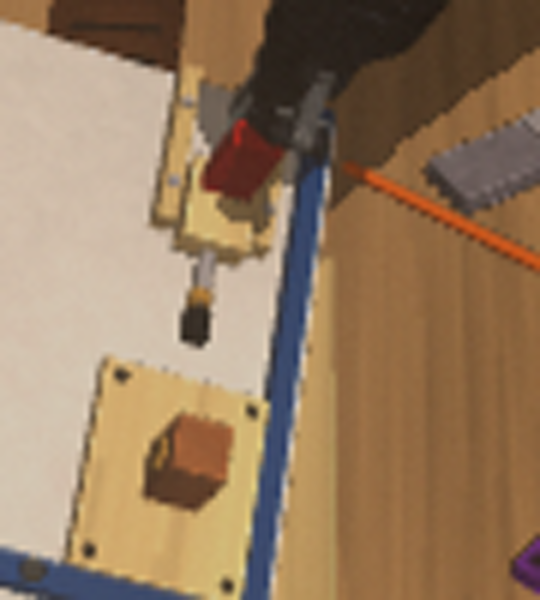

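Nose ~20 mm short of the plate. Approaching.

```bash
python3 -m jog '[[[0,2,0],[0,0,0],1],[[0,2,0],[0,0,0],1],[[0,2,0],[0,0,0],1],[[0,2,0],[0,0,0],1],[[0,2,0],[0,0,0],1],[[0,2,0],[0,0,0],1]]';
for k in 1; do python3 -m jog '[[[0,1,0],[0,0,0],1],[[0,1,0],[0,0,0],1]]'; done
python3 -m jog '[[[0,1,0],[0,0,0],1],[[0,1,0],[0,0,0],1]]'
python3 - <<'E'
from d import *
print(inbed()[:3])
im,d=bot.read_camera("side")
cv2.imwrite("pics/p15.png",cv2.resize(im[225:285,245:305],(540,540),interpolation=cv2.INTER_CUBIC)[:,:,::-1])
for k in range(4): print(inbed()[2].round(1));bot.read_camera("top")
E
```

```text
t: 26.35
eef_pos: [0.5309, 0.03, 0.1369]
tool_rot: [0.173, 0.016, 0.973, -0.153]
contact_force: [-2.3, -7.3, 10.0]
gripper_width: 0.0
t: 26.6
eef_pos: [0.5311, 0.0319, 0.1364]
tool_rot: [0.173, 0.016, 0.973, -0.153]
contact_force: [-1.2, -6.6, 9.9]
gripper_width: -0.003
t: 26.85
eef_pos: [0.5313, 0.0338, 0.1358]
tool_rot: [0.173, 0.016, 0.973, -0.153]
contact_force: [-1.8, -7.1, 9.1]
gripper_width: 0.001
(array([ -44.92438221, -133.48951404,   14.19340044]), array([0.15996952, 0.09073297, 0.05768224]), array([ 1.27763278, -9.52525474,  6.59268014]))
[ 1.2 -9.5  6.4]
[ 1.  -9.1  5.6]
[ 1.7 -9.1  6.2]
[ 2.1 -8.8  6.4]
```

View pics/p15.png

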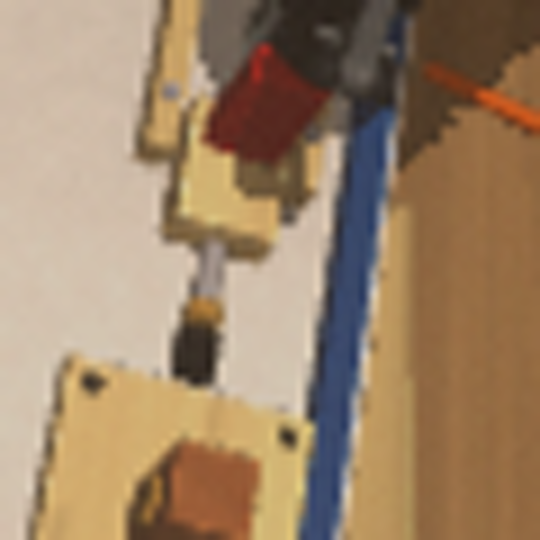

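```bash
cat > f.py <<'E'
from d import *
a=inbed();print("y",a[0][1].round(2),"F",a[2].round(1),"t",a[3]["t"])
E
for k in 1; do python3 -m jog '[[[0,1,0],[0,0,0],1]]' >/dev/null; python3 f.py; python3 -m jog '[[[0,1,0],[0,0,0],1]]' >/dev/null; python3 f.py;python3 -m jog '[[[0,1,0],[0,0,0],1]]' >/dev/null; python3 f.py;  done
```

```text
y -132.51 F [ 1.6 -9.   6.8] t 27.225
y -131.5 F [ 1.3 -9.8  6.9] t 27.35
y -130.49 F [ 2.7 -8.3  6.4] t 27.475
```

```bash
python3 -m jog '[[[0,1,0],[0,0,0],1]]' >/dev/null; python3 f.py; python3 -m jog '[[[0,1,0],[0,0,0],1]]' >/dev/null; python3 f.py;python3 -m jog '[[[0,1,0],[0,0,0],1]]' >/dev/null; python3 f.py
```

```text
y -129.51 F [ 1.5 -9.2  6.6] t 27.6
y -128.53 F [ 2.4 -9.9  6.3] t 27.725
y -127.55 F [  1.5 -10.1   7.1] t 27.85
```

```bash
python3 -m jog '[[[0,1,0],[0,0,0],1]]' >/dev/null; python3 f.py; python3 -m jog '[[[0,0.5,0],[0,0,0],1]]' >/dev/null; python3 f.py;python3 - <<'E'
from d import *
im,d=bot.read_camera("side")
cv2.imwrite("pics/p16.png",cv2.resize(im[225:285,245:305],(540,540),interpolation=cv2.INTER_CUBIC)[:,:,::-1])
for k in range(4): print(inbed()[2].round(1));bot.read_camera("top")
E
```

```text
y -126.89 F [  1.5 -10.6   7.8] t 27.975
y -126.65 F [  1.9 -11.3   8.9] t 28.1
[  1.7 -11.3   9.5]
[  1.6 -10.6   9.2]
[  1.1 -11.5   9.3]
[  2.3 -11.    9.4]
```

View pics/p16.png

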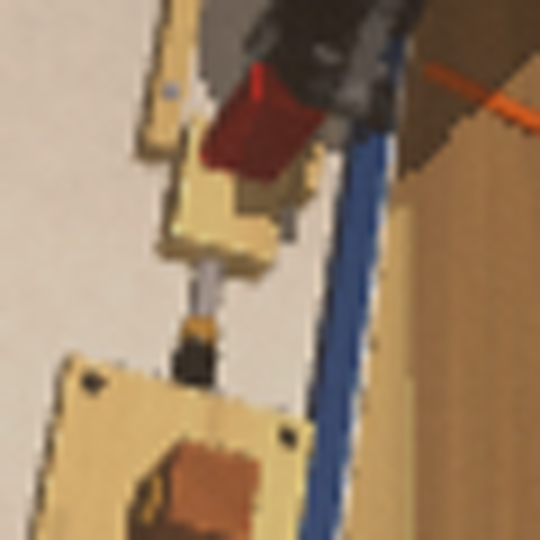

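```bash
python3 -m jog '[[[0,0.7,0],[0,0,0],1],[[0,0,0],[0,0,0],1]]' >/dev/null; python3 f.py; python3 -m jog '[[[0,0.7,0],[0,0,0],1],[[0,0,0],[0,0,0],1]]' >/dev/null; python3 f.py
```

```text
y -126.17 F [  1.1 -12.4  10.2] t 28.6
y -125.73 F [  1.6 -12.9  10.5] t 28.85
```

```bash
python3 -m jog '[[[0,0.7,0],[0,0,0],1],[[0,0,0],[0,0,0],1]]' >/dev/null; python3 f.py; python3 -m jog '[[[0,0.5,0],[0,0,0],1],[[0,0,0],[0,0,0],1]]' >/dev/null; python3 f.py; python3 - <<'E'
from d import *
for k in range(5): print(inbed()[2].round(1),inbed()[0][1].round(2));bot.read_camera("top")
E
```

```text
y -125.34 F [  1.5 -13.7  11.5] t 29.1
y -125.04 F [  1.7 -15.2  13.1] t 29.35
[  1.7 -15.2  13.1] -125.04
[  1.  -14.7  12.6] -125.03
[  1.3 -14.4  12.5] -125.06
[  1.1 -14.2  12.4] -125.02
[  0.7 -13.8  11.8] -125.03
```

Estimates agree: 14.4 − 9.4 ≈ 5 N, and ~2.5 mm of spring ≈ 5 N. I back off and clear the scene.

```bash
python3 -m jog '[[[0,-2,0],[0,0,0],1],[[0,-4,0],[0,0,0],1],[[0,-10,0],[0,0,0],1],[[0,-15,0],[0,0,0],1],[[0,0,-30],[0,0,0],1],[[0,0,-50],[0,0,0],1],[[0,0,-50],[0,0,0],1],[[40,0,-20],[0,0,0],1],[[40,0,0],[0,0,0],1],[[40,0,0],[0,0,0],1],[[0,0,0],[0,0,0],1]]'
python3 - <<'E'
from d import *
from bed import draw
print(inbed()[0].round(1),inbed()[2].round(1))
out=[]
V,U=np.mgrid[0:420,0:560].astype(float)
for cam,(r0,r1,c0,c1) in(("top",(160,240,180,280)),("side",(205,325,205,305))):
    im,d=bot.read_camera(cam);cv2.imwrite(f"pics/{cam}_end.png",im[:,:,::-1])
    f=4 if cam=="side" else 4
    a=np.ascontiguousarray(cv2.resize(im[r0:r1,c0:c1],None,fx=f,fy=f,interpolation=cv2.INTER_CUBIC)[:,:,::-1])
    draw(a,cam,Rb,ob,[(-85,-29,12),(-5,-29,12),(-5,71,12),(-85,71,12)],(0,255,0),f,np.array([c0,r0]))
    a=cv2.copyMakeBorder(a,0,480-a.shape[0],0,0,0);out.append(a)
    L=(w(cam,U,V,d.astype(float))-ob)@Rb*1000
    m=(abs(L[...,2]-12)<4)&(abs(L[...,0]+45)<38)&(L[...,1]>-28)&(L[...,1]<70);Q=L[m]
    A=np.c_[Q[:,:2],np.ones(len(Q))];print(cam,"plate top z fit",np.linalg.lstsq(A,Q[:,2],rcond=None)[0].round(4),Q[:,2].mean().round(2))
    hsv=cv2.cvtColor(im,cv2.COLOR_RGB2HSV)
    if cam=="side":
        m=(hsv[...,2]<90)&(abs(L[...,0]+45)<12)&(L[...,1]>-80)&(L[...,1]<-15)&(L[...,2]>3)&(L[...,2]<30);print("nose",np.percentile(L[m],[2,50,98],axis=0)[:,1].round(1))
        red=((hsv[...,0]<6)|(hsv[...,0]>174))&(hsv[...,1]>150)&(abs(L[...,0]+45)<40)&(L[...,2]>20)&(abs(L[...,1]+100)<60);print("handle front",np.median(L[red],axis=0).round(1))
cv2.imwrite("pics/p17.png",np.hstack(out))
E
```

```text
t: 30.98
eef_pos: [0.365, 0.0575, 0.233]
tool_rot: [0.172, 0.013, 0.973, -0.152]
contact_force: [0.4, 0.5, 0.6]
gripper_width: -0.002
[-167.3 -152.8  163.6] [0.6 0.4 0.6]
top plate top z fit [2.00000e-03 3.10000e-03 1.23316e+01] 12.3
side plate top z fit [ 9.00000e-04 -5.40000e-03  1.22907e+01] 12.11
nose [-42.5 -36.4 -30.1]
handle front [-43.1 -97.9  58.7]
```

View pics/p17.png

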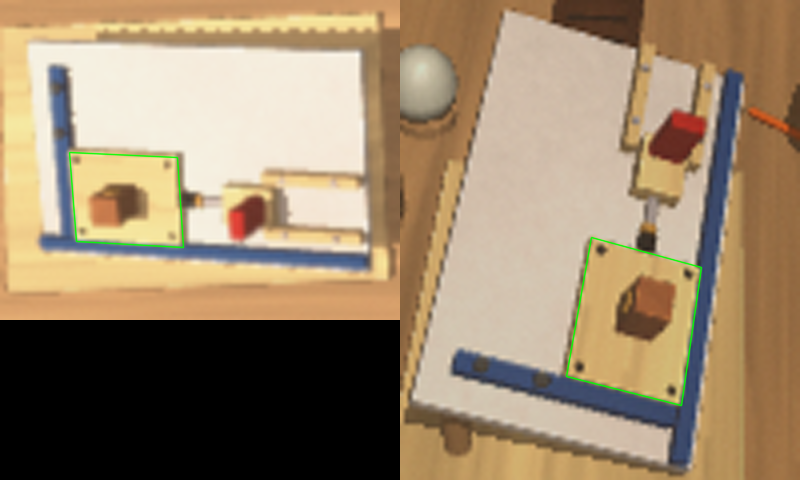

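View pics/top_end.png

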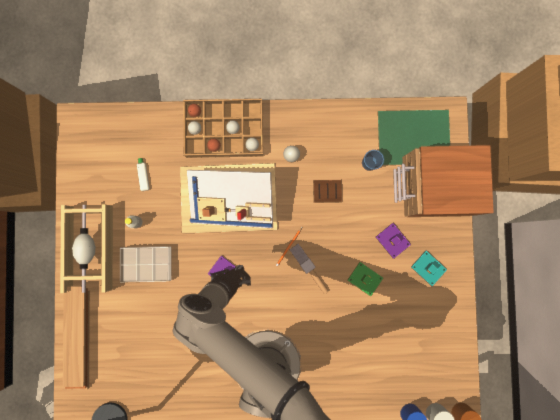

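The plate is seated square in the corner, with its top flat at 12 mm above the bed. The nose is against it, the bystanders have not moved and the arm is clear. Handing in.

```bash
python3 - <<'E'
from station import bot
print(bot.hand_in()); print(bot.get_obs()["t"])
E
```

```text
the job is handed in; nothing more can be done
None
the job is handed in; nothing more can be done
```

I seated the plate in the corner of the two fences, clamped it at about 5 N and handed the job in at about 31 s. The hand-in reports no verdict.

- **Plate:** I gripped the plywood plate by its block, laid it square on the bed at about 12 N contact force and let go. It slid home on its own. The final overlay in both cameras matches a plate at bed x -45, y about 21 mm, with its top flat at about 12 mm above the bed.
- **Clamp:** the push rose from 9.4 N while sliding to about 14.4 N, and the spring moved about 2.5 mm, so both point to about 5 N. I then backed off. After that the nose measured at about y -30, against the plate edge at about -29.
- **Surroundings:** in the final top view nothing else looks moved, and the arm is clear with no force on it. I judged the other objects by eye and did not measure them.

**Disagreement:** the first try at the handle met no force. Both cameras put the shut fingertips about 32 mm behind the reported TCP. The fingers had passed just over the handle without touching it, so I went 30 mm lower and pushed again. The plate was therefore gripped higher on its block than planned, but it held.

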